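# Snap a sole pattern on to the loop of the bench post

## Robot

A 6-joint arm with a two-finger parallel gripper is mounted at the origin on the work surface. World frame = base frame: x ahead of the robot, y to its left, z up, the work surface at z = 0. Lengths are in m, angles in rad, forces in N, time in s.
With the tool pointing down it reaches from about 0.375 to 0.925 m from the base axis. Payload 5.7 kg.
Tool frame: the origin (TCP) lies on the centre line of the jaws, within the pads' length; the fingertips stand 19 mm ahead of it and the grasp point (between the pads) is the TCP (ctrl.tip_reach is the distance from the TCP to the fingertips, in m); x points along the fingers, z is the direction in which the jaws open and shut, and the axes are right-handed (so a half turn about x gives the same grasp; the last joint's range is limited). The gripper opens to 85 mm and grips with 20 to 120 N. Pads are 22 mm wide; open, the fingers measure 114 mm over their backs; the gripper's body (76 mm by 85 mm) begins 54 mm behind the grasp point. The pads swing forward as they close: fully open they stand 13 mm farther back than shut.
Start: joints at [1.072, 0.359, 1.51, -0, 1.272, -0.115], TCP at [0.225, 0.556, 0.216] pointing down, gripper open.
Joint ranges: [-2.97, 2.97], [-1.01, 2.36], [0.21, 2.38], [-0.96, 4.11], [0.2, 2.71], [-2.98, 2.98]. Speed limits (rad/s): [2.39, 2.39, 3.14, 3.14, 3.14, 3.14].

## Interface

Orientations are given as [roll, pitch, yaw] about the fixed x, y, z axes, in that order (R = Rz(yaw) Ry(pitch) Rx(roll)).
In Python, from plant import ctrl gives the robot as it stands.
- The arm moves only by the tool drive_tool, never from a script. Its argument "increments" is a list of rows, each a list of 7 numbers: the opening, from 0 (shut) to 1 (fully open), then the shift along the tool's x, y, z in mm, then the turn, a rotation vector about the tool's x, y, z in degrees. In form: [[claw, x, y, z, rx, ry, rz], ...]. A call has 1 to 10 rows; each row shifts and turns the commanded pose from where the row before left it, along the tool's axes as they then stand; what a row does not reach is not made up. A row lasts 1/12 s, in which the tool goes at most 41.7 mm and 7.16 degrees, less where a joint would pass 70% of its speed; a pose out of reach is approached as far as the arm can. A call with a gripper value outside its range is refused whole. The fingers move at their own pace and stop on an object; "squeeze" is the grip in N (left out, the last holds). Time passes only in rows, so rows that do not move let the fingers close. It gives the time, the measured TCP pose, the force and the opening at its end, in the units of the state.
- ctrl.get_state(): the state, without advancing time (a new reading comes with each control period).
- ctrl.capture(name): name is "scene" or "side" or "wrist"; returns (picture, depth): 420x560x3 uint8, blue, green, red; 420x560 float32, m along the optical axis (not along the pixel's ray), 0 where there is no reading.
- ctrl.camera_params(name): a dict with "intrinsics" (3x3 intrinsics, pixels), "k1" (the pictures are not rectified: a ray, as slopes to the right and down, at radius r is drawn at 1 + k1 r^2 times it, then the intrinsics apply), "pose" (4x4, takes a point from camera to world coordinates). Camera axes: x right, y down, z forward; pixel columns grow to the right and rows downward; lengths in m; the calibration is good to about 2 mm. A picture is of the moment at which its call begins: read the wrist's pose just before it. camera_params takes no time and is no camera call; for the wrist camera it gives the pose at the moment of the call.
- ctrl.job_done(): hands the job in, once; it reports no verdict.
Trained networks look in the newest picture that a camera, given by its name, has taken for a name from the list of things; names that differ only in an ending like _2 or _b are one class to them, and where a whole thing is asked for, a point or a joint stands for the part that bears it (a point fixed in the world has none). Each returns a list of dicts, best first, with "confidence" (0 to 1); they miss things now and then, are a little off and sometimes report something else, mostly with a low value. They report only what shows in the picture. A call takes as long as a camera call. They do not tell look-alikes from the thing itself.
- ctrl.regions_of(camera, name): "mask" (420x560 bool, what is visible of it) and "pixel" ([column, row] in pixels, amid what is visible of it).
- ctrl.place_of(camera, name): "pixel" ([column, row] in pixels: a listed point, or the origin of a listed thing).
The state is a dict: "time": time; "joint_positions": joint angles; "dq": joint speeds; "joint_torque": joint torques, N m; "position": TCP position; "orientation": TCP orientation; "wrist_force": force on the tool from outside, world axes, zero at the start; "wrist_torque": the same for the moment, N m; "gripper_width": finger opening in m.
Only numpy, scipy, OpenCV 4.12 (cv2) and the standard library are available. Lean on these libraries where they do the work, as an engineer would, in place of code of your own. Each camera call takes 0.05 s, during which the arm holds its last target.

## Task

Take the sole pattern that carries a snap hook out of the pattern rack and push its hook sideways on to the front bar of the steel loop on the bench post until the gate flicks shut behind the bar, then leave it hanging there freely and still. Be gentle: never load the post and loop with more than about 20 N, and leave the other patterns and the things on the bench where they are.

Things in the scene. Friction and masses are not known exactly. Their poses are not given: they have to be found in the camera images.
- pattern: Square-toed plywood sole pattern, 8 mm thick, 70 wide, 110 tall, toe down in a rack pocket, steel snap hook on its upper (heel) end; 0.12 to 0.21 kg. Origin: middle of the toe's lower edge; z up to the hook, x across its width to the gate side, y through its thickness. The hook's round bar is 7 mm thick: spine at x -24, arch centre line at z 168, nose at x 10 reaching down to z 148.5.
- tab (a point): Middle of the hook's flat grip tab, on top of the arch: 26 mm wide in x, 10 thick in y, 42 tall (z 170 to 212 of the pattern). It lies at x -7, z 191 mm of the pattern; pattern's axes.
- ledge (a point): Middle of the upper face of the strap end that sticks out in front of the gate, at x 23, z 117 mm of the pattern (strap: x -28 to 30, 7 tall, 8 thick in y). Lifted under the loop's bar it meets the bar from below.
- mouth (a point): Where the centre of the loop's bar should meet the shut gate, x 16.5, z 141 mm of the pattern, 24 above the ledge; 4 lower or 3 higher still passes, higher strikes the nose. Pushed on along x the bar swings the gate in; the gate flicks shut when the bar's centre has come to about x -12 (spine is met at x -16.5).
- bowl (a point): Where the centre of the bar lies when the hook hangs: just under the arch, x -7, z 160.5 mm of the pattern; pattern's axes.
- gate (a joint): Sprung gate of the hook: 5 mm round bar, 27 mm long, hinged on the strap (pattern x 10, z 119), its tip swings inwards (to -x) from the nose. 0 = shut (at rest), at most 1.25 rad; pushed in to about 0.9 to 1.1 rad before the bar slips past. About 4 to 8 N at the tip.
- rack: Light wooden block, 100 x 170 x 50 mm, fixed, with three pockets (74 x 10 mm, 40 deep, 50 apart along its y) in which the hook pattern and two plain patterns stand, 1 mm play each side, their x along the rack's x. Origin: centre of the underside.
- post: Fixed steel bench post: base plate 110 x 120 x 12 mm, column 22 thick, 247 tall. Origin: centre of the underside. A level D-shaped loop of 8 mm round steel on a collar (40 across, 28 tall) sticks out to the post's -x. The hook goes on from the robot's side along the post's +x, pattern upright, its x along the post's x; gate and nose go into the loop's opening, the sole hangs below.
- bar_nominal (a point): Nominal centre of the loop's straight front bar, at x -90, z 210 mm of the post; post's axes, the bar runs along y from -24 to 24 mm, the loop's sides at y -34 and 34. The true bar is up to 18 mm higher or lower and up to 6 mm nearer or farther along the post's x, as its clamps happen to be set (they do not slip): find it by feel or by looking.
- plain_a: Plain plywood sole pattern without a hook, 112 mm tall, standing in the rack.
- plain_b: Another plain plywood sole pattern without a hook, in the rack.
- hammer: Hammer lying on the bench; bystander.
- brush: Hand brush lying on the bench; bystander.
- jar: Amber jar with a lid, 56 mm wide, 75 tall; bystander.
- tin: Flat round tin, 70 mm wide, 28 tall; bystander.
- driver: Screwdriver lying on the bench; bystander.
- tray: Small open steel tray, 90 x 120 x 30 mm; bystander.
Mind the look-alikes: they are no part of the job. What is shaped like the pattern but red is not meant.

How it is judged:
On the way, in this order (a step that is already met when the one before it is completed fails the run):
1. the hook pattern is lifted clear of the rack (z of pattern in the frame of rack above 0.055 m), for 0.1 s.
2. the loop's bar pushes the gate open (value of joint gate above 0.5 rad and contact force between pattern and post above 0.5 N).
3. the gate has flicked shut with the bar inside the hook (value of joint gate below 0.1 rad and x of bowl in the frame of post between -0.106 and -0.066 m), for 0.1 s.
At the end, for the whole second after the job is handed in: The pattern hangs from the front bar by its hook: gate shut (0.1 rad), bowl 66 to 112 mm in front of the post's axis, within 30 mm of the bar's middle along it, 184 to 236 mm up, over 0.4 N of weight on the loop, under 0.5 rad off upright, at rest (under 40 mm/s) (value of joint gate below 0.1 rad and contact force between pattern and post above 0.4 N and x of bowl in the frame of post between -0.112 and -0.066 m and y of bowl in the frame of post between -0.03 and 0.03 m and z of bowl in the frame of post between 0.184 and 0.236 m and angle between pattern's own z axis and vertical below 0.5 rad and linear speed of pattern below 0.04 m/s); the robot touches nothing.
It fails at once if the post or loop is loaded with more than 22 N by the pattern or the robot (contact force between post and anything else above 22 N).
It fails at once if a plain pattern or another thing on the bench is moved by more than 30 mm (distance of any of plain_a, plain_b, hammer, brush, jar, tin, driver, tray from where it was at the start of the episode above 0.03 m).
It also fails if it takes over 69 s, if anything falls off the work surface, if the arm or the gripper's body presses on something with over 40 N, if the wrist force passes 120 N, or if a joint passes its speed limit or range.

## Working session

There is one attempt and no reset: what is moved stays moved. The work goes in short steps, Python scripts to look and compute and a tool call to move; the robot and the scene stay as the last step left them, time stands still between calls to the robot, and variables do not carry over. Pictures are saved under pics/ and viewed, and the job is handed in when it is done.

Besides the shell and the picture viewer there is one more tool, called after "Call:" by a JSON object that holds its "api" and its "payload". drive_tool: Moves the arm, as the interface text tells. Its arguments: {"type":"object","properties":{"increments":{"type":"array","items":{"type":"array","items":{"type":"number"}}},"squeeze":{"type":"number"}},"required":["increments"]}

```bash
mkdir -p pics; ls; cat > h.py <<'E'
import numpy as np, cv2
from plant import ctrl
from scipy.spatial.transform import Rotation as R
def cam(n):
    im,d=ctrl.capture(n); p=ctrl.camera_params(n); return im,d,p
def ray(p,px):
    K=np.array(p["intrinsics"]);k=p["k1"]
    x=np.array([(px[0]-K[0,2])/K[0,0],(px[1]-K[1,2])/K[1,1]])
    u=x.copy()
    for _ in range(20): u=x/(1+k*(u@u))
    return np.array([u[0],u[1],1.])
def world(p,px,depth):
    T=np.array(p["pose"]); return T[:3,:3]@(ray(p,px)*depth)+T[:3,3]
def proj(p,X):
    T=np.array(p["pose"]);K=np.array(p["intrinsics"])
    c=T[:3,:3].T@(np.array(X)-T[:3,3]); u=c[:2]/c[2]; u=u*(1+p["k1"]*(u@u))
    return K[0,0]*u[0]+K[0,2],K[1,1]*u[1]+K[1,2]
def cloud(p,d):
    K=np.array(p["intrinsics"]);T=np.array(p["pose"]);k=p["k1"]
    v,u=np.mgrid[:d.shape[0],:d.shape[1]]
    x=(u-K[0,2])/K[0,0];y=(v-K[1,2])/K[1,1];a,b=x.copy(),y.copy()
    for _ in range(20):
        f=1+k*(a*a+b*b);a=x/f;b=y/f
    P=np.stack([a*d,b*d,d],-1)
    W=P@T[:3,:3].T+T[:3,3]; W[d<=0]=np.nan
    return W
def st():
    s=ctrl.get_state(); return {k:np.round(s[k],4).tolist() for k in ("time","position","orientation","wrist_force","gripper_width","joint_positions")}
E
python3 - <<'E'
from h import *
import pickle
for n in("scene","side","wrist"):
    im,d,p=cam(n);cv2.imwrite(f"pics/{n}0.png",im);pickle.dump((im,d,p),open(n+"0.pkl","wb"))
    print(n,np.round(p["pose"],3).tolist(),p["k1"])
print(st())
E
```

```text
pics
scene [[-0.627, 0.484, -0.61, 1.195], [0.778, 0.411, -0.474, 0.51], [0.022, -0.773, -0.635, 0.807], [0.0, 0.0, 0.0, 1.0]] -0.06458043396683952
side [[0.837, -0.343, 0.426, 0.082], [-0.547, -0.524, 0.653, -0.663], [-0.001, -0.78, -0.626, 0.778], [0.0, 0.0, 0.0, 1.0]] 0.0390667791523294
wrist [[0.375, 0.894, 0.245, 0.163], [0.927, -0.361, -0.1, 0.583], [-0.0, 0.265, -0.964, 0.373], [0.0, 0.0, 0.0, 1.0]] -0.01828377686872342
{'time': 0.15, 'position': [0.2244, 0.5559, 0.2158], 'orientation': [3.0214, 1.5693, -2.0748], 'wrist_force': [-0.5072, 0.327, 0.1164], 'gripper_width': 0.0856, 'joint_positions': [1.0719, 0.3594, 1.5112, 0.0, 1.2725, -0.1151]}
```

View pics/scene0.png

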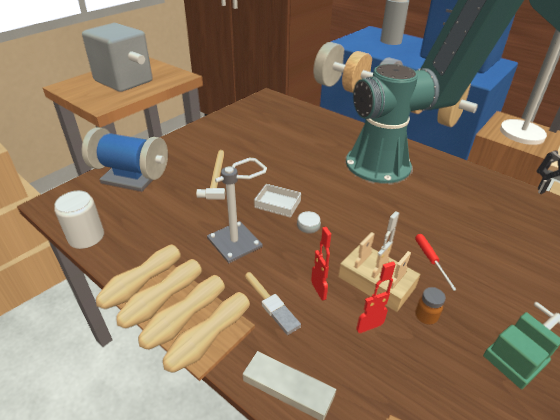

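View pics/side0.png

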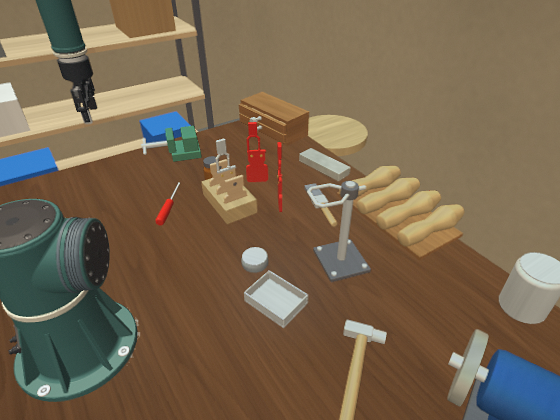

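View pics/wrist0.png

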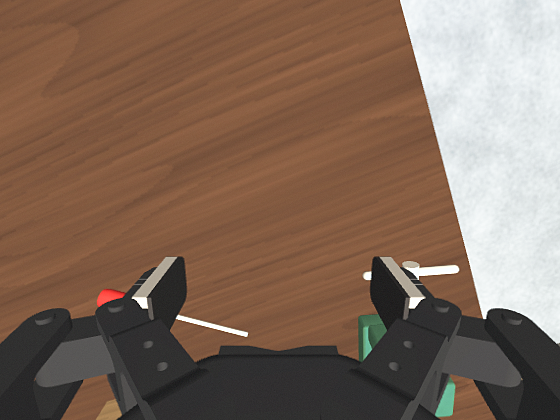

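The scene image shows the rack at about (380,272), its hook pattern's tab at (392,220), the post base at (235,240) and the loop at (245,168). Two red look-alikes stand at (321,265) and (377,300). Next I'll locate these from depth.

```bash
python3 - <<'E'
from h import *
import pickle
ns=["pattern","tab","ledge","mouth","bowl","rack","post","bar_nominal","plain_a","gate"]
for c in("scene","side"):
    im,d,p=pickle.load(open(c+"0.pkl","rb"))
    for n in ns:
        for r in ctrl.place_of(c,n)[:3]:
            u,v=[int(round(x)) for x in r["pixel"]]
            if 0<=u<560 and 0<=v<420: print(c,n,np.round(r["pixel"],1),round(r["confidence"],2),np.round(world(p,r["pixel"],d[v,u]),3))
    m=0
    for n in("rack","post","pattern"):
        for i,r in enumerate(ctrl.regions_of(c,n)[:2]):
            pickle.dump(r,open(f"reg_{c}_{n}{i}.pkl","wb"));W=cloud(p,d)[r["mask"]]
            print(c,n,"region",r["pixel"],round(r["confidence"],2),r["mask"].sum(),np.round(np.nanpercentile(W,[2,50,98],axis=0),3).tolist())
E
```

```text
scene pattern [319.3 292.8] 0.83 [0.623 0.181 0.006]
scene pattern [379.6 280.9] 0.66 [0.634 0.324 0.167]
scene pattern [368.3 326.7] 0.64 [0.633 0.325 0.009]
scene tab [388.6 270.3] 0.8 [0.624 0.333 0.197]
scene tab [389.9 220.1] 0.75 [0.499 0.268 0.21 ]
scene tab [326.3 234.6] 0.7 [0.626 0.183 0.206]
scene ledge [315.  251.3] 0.94 [0.605 0.146 0.115]
scene ledge [367.8 298.3] 0.87 [0.646 0.313 0.114]
scene ledge [383.  253.1] 0.65 [0.508 0.273 0.116]
scene mouth [372.6 288.5] 0.91 [0.547 0.283 0.031]
scene mouth [381.4 240.6] 0.82 [1.195 0.51  0.807]
scene mouth [317.2 248.5] 0.65 [ 0.492  0.083 -0.003]
scene bowl [386.5 280.5] 0.98 [0.52  0.303 0.051]
scene bowl [391.  227.6] 0.9 [0.498 0.274 0.191]
scene bowl [325.2 246.8] 0.87 [0.623 0.182 0.166]
scene rack [374.2 279.9] 0.7 [0.537 0.278 0.05 ]
scene post [235.7 240.1] 0.67 [ 0.625 -0.1    0.014]
scene bar_nominal [258.6 171.6] 0.69 [ 0.57  -0.06   0.232]
scene plain_a [357.3 273.3] 0.71 [0.54  0.234 0.045]
scene plain_a [393.  289.4] 0.7 [0.535 0.328 0.051]
scene plain_a [235.9 239.1] 0.33 [ 0.626 -0.098  0.02 ]Traceback (most recent call last):
  File "<stdin>", line 7, in <module>
ValueError: it knows: bar_nominal, bowl, brush, driver, hammer, jar, ledge, mouth, pattern, plain, post, rack, tab, tin, tray
```

```bash
python3 - <<'E'
import cv2
for n,(a,b,c,d) in {"scene":(190,140,430,350),"side":(190,100,400,290)}.items():
    im=cv2.imread(f"pics/{n}0.png")[b:d,a:c]; cv2.imwrite(f"pics/{n}0z.png",cv2.resize(im,None,fx=3,fy=2.8,interpolation=cv2.INTER_CUBIC))
E
```

```text
(no output)
```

View pics/scene0z.png

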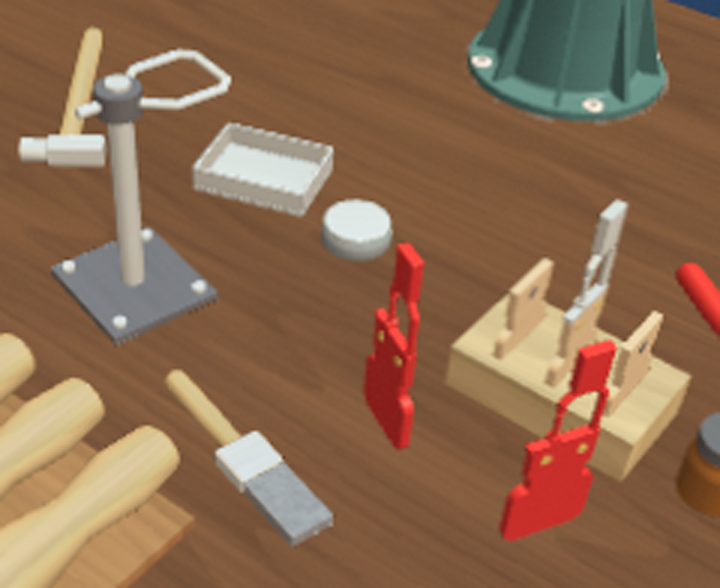

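View pics/side0z.png

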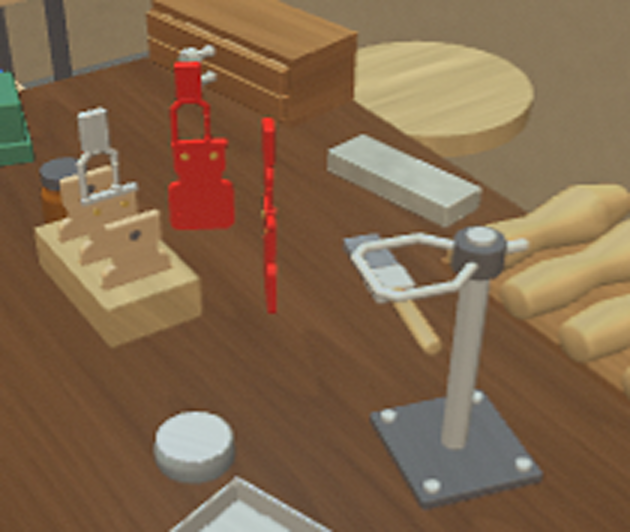

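```bash
python3 - <<'E'
from h import *
import pickle
A=[]
for c in("scene","side"):
    im,d,p=pickle.load(open(c+"0.pkl","rb"));W=cloud(p,d).reshape(-1,3);I=im.reshape(-1,3).astype(int);
    ok=(W[:,2]>0.02)&(W[:,0]>0.3)&(W[:,0]<0.8)&(abs(W[:,1]-0.1)<.35);W=W[ok];I=I[ok]
    W=W;A.append((W,I))
    red=(I[:,2]>150)&(I[:,1]<70)
    m=~red&(abs(W[:,2]-.05)<.004)&(np.hypot(W[:,0]-.52,W[:,1]-.275)<.14)
    r=cv2.minAreaRect(np.float32(W[m,:2]));print(c,"rack top",m.sum(),r)
    m=~red&(W[:,2]>.12)&(np.hypot(W[:,0]-.52,W[:,1]-.275)<.1)
    P=W[m]; print("hook n",m.sum())
    for lo,hi in((.16,.18),(.18,.2),(.2,.22),(.22,.24)):
        q=P[(P[:,2]>lo)&(P[:,2]<hi)]
        if len(q)>3:
            mu=q[:,:2].mean(0);e=np.linalg.svd(q[:,:2]-mu,full_matrices=False);s=(q[:,:2]-mu)@e[2][0];print(lo,len(q),mu,np.degrees(np.arctan2(e[2][0,1],e[2][0,0])),s.min(),s.max(),e[1])
    print("max z",P[:,2].max() if len(P) else 0)
    m=~red&(W[:,2]>.17)&(W[:,1]<.1)&(W[:,2]<.28)&(W[:,0]>.45)
    P=W[m]; print("loop",len(P),np.percentile(P,[1,50,99],axis=0).round(3).tolist())
    m=(abs(W[:,2]-.012)<.004)
    pickle.dump((W,I),open(c+"_cl.pkl","wb"))
E
```

```text
scene rack top 1262 ((0.5099653601646423, 0.26845672726631165), (0.16395246982574463, 0.247808039188385), 23.769458770751953)
hook n 398
0.16 40 [0.49541925 0.27022869] -4.47665405529141 -0.024843705106852926 0.01317563765080467 [0.08608333 0.01209278]
0.18 48 [0.49472563 0.27134703] -13.807000861092803 -0.019459226190411044 0.007724942280152237 [0.05689887 0.01830873]
0.2 56 [0.49430227 0.27171281] -14.413327893909658 -0.01787752582897571 0.00959705607524516 [0.05899411 0.01801664]
0.22 30 [0.48863914 0.27009822] -3.4674476591767784 -0.012477142861587147 0.012221732149941638 [0.03983522 0.01499645]
max z 0.22366057737568645
loop 613 [[0.534, -0.131, 0.172], [0.623, -0.1, 0.23], [0.659, -0.055, 0.247]]
side rack top 558 ((0.4850090742111206, 0.2556164562702179), (0.1438300609588623, 0.27155423164367676), 27.162250518798828)
hook n 382
0.16 34 [0.48438296 0.26629584] 179.92968559050507 -0.02008751509464558 0.019051047071831962 [0.08576241 0.01105027]
0.18 53 [0.48400317 0.26392943] -178.22488689531548 -0.013325627292564427 0.011260286793957025 [0.05786686 0.01706716]
0.2 66 [0.48560166 0.26501501] -158.04155440239543 -0.13331444399875292 0.01403101904369408 [0.14694009 0.03580738]
0.22 22 [0.48492152 0.26549347] 176.9892814132367 -0.012001423835540825 0.012716798311490377 [0.03248534 0.01712681]
max z 0.22564855712136767
loop 736 [[0.528, -0.137, 0.172], [0.608, -0.118, 0.232], [0.653, -0.06, 0.249]]
```

```bash
python3 - <<'E'
from h import *
import pickle
out=np.full((600,800,3),40,np.uint8)
for k,c in enumerate(("scene","side")):
    W,I=pickle.load(open(c+"_cl.pkl","rb"))
    # top view, loop: left column ; x 0.5..0.7 , y -.2..0 ; 1500px/m
    m=(W[:,2]>.17)&(W[:,2]<.28)
    for w,i in zip(W[m],I[m]):
        u=int((w[0]-.48)*1500);v=int((0-w[1])*1500)
        if 0<=u<390 and 0<=v<290: cv2.circle(out,(u,v+300*k),1,i.tolist(),-1)
    m=(W[:,2]>.043)
    o=np.argsort(W[m][:,2])
    for w,i in zip(W[m][o],I[m][o]):
        u=int((w[0]-.4)*1500);v=int((.38-w[1])*1300)
        if 0<=u<390 and 0<=v<290: cv2.circle(out,(u+400,v+300*k),1,i.tolist(),-1)
cv2.imwrite("pics/top0.png",out)
E
```

```text
(no output)
```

View pics/top0.png

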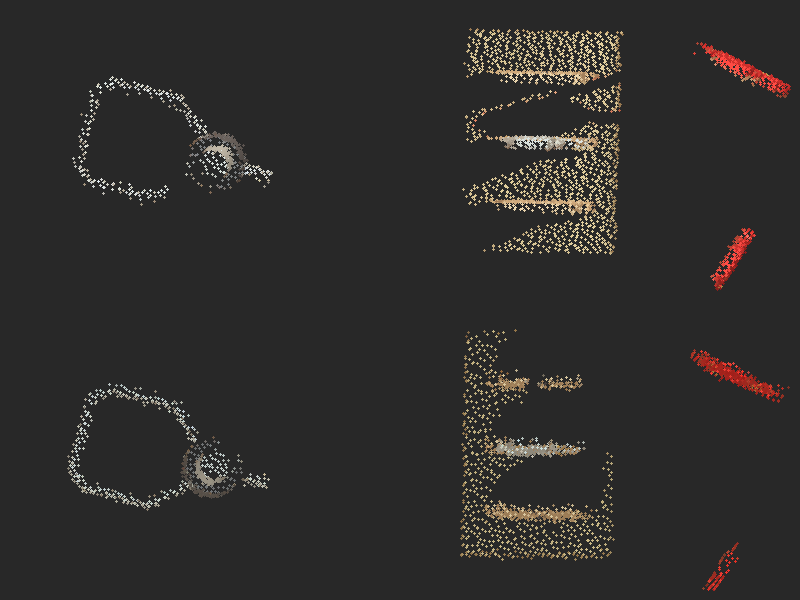

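```bash
cat >> h.py <<'E'
def plan(pt=None,yaw_x=None,Rt=None):
    """print tool-axes shift (mm) and rotvec(deg) to target"""
    s=ctrl.get_state();Rc=R.from_euler("xyz",s["orientation"]);p=np.array(s["position"])
    if Rt is not None:
        best=None
        for h in (R.identity(),R.from_rotvec([np.pi,0,0])):
            rv=(Rc.inv()*(Rt*h)).as_rotvec(degrees=True)
            print("turn (tool) deg",rv.round(2))
    if pt is not None:
        print("shift now-axes mm",((Rc.inv().apply(np.array(pt)-p))*1000).round(1), "world",((np.array(pt)-p)*1000).round(1))
        if Rt is not None:
            for h in (R.identity(),R.from_rotvec([np.pi,0,0])): print("shift after turn",((Rt*h).inv().apply(np.array(pt)-p)*1000).round(1))
def down(psi):
    "tool x down, tool z along horizontal pattern y for pattern x at psi deg"
    a=np.radians(psi); x=np.array([0,0,-1.]);z=np.array([-np.sin(a),np.cos(a),0]);return R.from_matrix(np.stack([x,np.cross(z,x),z],1))
E
python3 - <<'E'
from h import *
print(R.from_euler("xyz",ctrl.get_state()["orientation"]).as_matrix().round(3))
plan([.49,.27,.30],Rt=down(-2))
T=np.array(ctrl.camera_params("wrist")["pose"]);s=ctrl.get_state();Rc=R.from_euler("xyz",s["orientation"])
print(Rc.inv().apply(T[:3,3]-s["position"]), (Rc.inv().as_matrix()@T[:3,:3]).round(3))
E
```

```text
[[-0.    -0.927  0.374]
 [-0.     0.374  0.927]
 [-1.     0.    -0.   ]]
turn (tool) deg [-1.999e+01 -1.000e-02 -0.000e+00]
turn (tool) deg [ 1.6001e+02 -0.0000e+00  1.0000e-02]
shift now-axes mm [ -83.5 -353.2 -166.1] world [ 265.3 -286.3   83.5]
shift after turn [ -83.5 -275.2 -276.9]
shift after turn [-83.5 275.2 276.9]
[-0.15711399  0.06704251  0.00146964] [[-0.001 -0.265  0.964]
 [-0.    -0.964 -0.265]
 [ 1.    -0.001  0.001]]
```

Call:
{"api": "drive_tool", "payload": {"increments": [[1, -35, 0, 0, -6.66, 0, 0], [1, -35, 0, 0, -6.67, 0, 0], [1, -35, 0, 0, -6.66, 0, 0], [1, -35, 0, 0, 0, 0, 0]]}}

```text
time: 0.93
position: [0.2245, 0.556, 0.358]
orientation: [2.712, 1.57, -2.029]
wrist_force: [-0.0, 0.0, -0.1]
gripper_width: 0.0851
```

Call:
{"api": "drive_tool", "payload": {"increments": [[1, 0, -27.5, -27.7, 0, 0, 0], [1, 0, -27.5, -27.7, 0, 0, 0], [1, 0, -27.5, -27.7, 0, 0, 0], [1, 0, -27.5, -27.7, 0, 0, 0], [1, 0, -27.5, -27.7, 0, 0, 0], [1, 0, -27.5, -27.7, 0, 0, 0], [1, 0, -27.5, -27.7, 0, 0, 0], [1, 0, -27.5, -27.7, 0, 0, 0], [1, 0, -27.5, -27.7, 0, 0, 0], [1, 0, -27.5, -27.7, 0, 0, 0]]}}

```text
time: 1.77
position: [0.4908, 0.2682, 0.3567]
orientation: [-1.109, 1.57, 0.427]
wrist_force: [0.2, 0.4, -1.1]
gripper_width: 0.0854
```

Call:
{"api": "drive_tool", "payload": {"increments": [[1, 0, 0, 0, 0, 0, 0], [1, 0, 0, 0, 0, 0, 0]]}}

```text
time: 1.93
position: [0.491, 0.2683, 0.3563]
orientation: [1.968, 1.57, -2.783]
wrist_force: [-0.7, 1.1, 0.4]
gripper_width: 0.0858
```

```bash
python3 - <<'E'
from h import *
import pickle
print(st())
im,d,p=cam("wrist");cv2.imwrite("pics/w1.png",im);pickle.dump((im,d,p),open("w1.pkl","wb"))
for n in ("tab","bowl","mouth","pattern","ledge","rack"):
    for r in ctrl.place_of("wrist",n)[:2]:
        u,v=[int(round(x)) for x in r["pixel"]]
        print(n,np.round(r["pixel"],1),round(r["confidence"],2),np.round(world(p,r["pixel"],d[v,u]),4))
E
```

```text
{'time': 1.9333, 'position': [0.491, 0.2683, 0.3563], 'orientation': [1.9684, 1.5704, -2.7828], 'wrist_force': [-0.6966, 1.0984, 0.3826], 'gripper_width': 0.0858, 'joint_positions': [0.3767, 0.2047, 1.3866, 0.0, 1.5507, -1.1553]}
tab [273.7 186.5] 0.96 [0.4812 0.2674 0.2227]
tab [333.5 293.5] 0.95 [0.6098 0.3293 0.2033]
bowl [328.6 283.9] 0.94 [0.6127 0.3281 0.1762]
bowl [208.3 283.6] 0.81 [7.022e-01 1.352e-01 5.000e-04]
mouth [197.6 269. ] 0.66 [ 0.6728  0.1182 -0.0008]
mouth [317.7 292.3] 0.55 [0.7271 0.3363 0.0016]
pattern [315.  242.3] 0.96 [0.6147 0.3281 0.0343]
pattern [221.5 238.4] 0.88 [0.6095 0.1701 0.0145]
ledge [196.5 259.6] 0.82 [0.6009 0.1541 0.118 ]
ledge [314.7 283.8] 0.75 [0.6449 0.3179 0.1171]
rack [279.7 167.3] 0.76 [0.47   0.2739 0.1715]
```

View pics/w1.png

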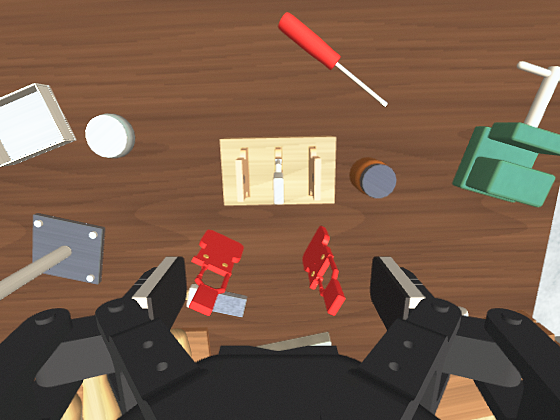

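```bash
cat > fit.py <<'E'
from h import *
import pickle,sys
im,d,p=pickle.load(open(sys.argv[1],"rb"));W=cloud(p,d);q=im.reshape(-1,3).astype(int);W=W.reshape(-1,3)
m=(abs(W[:,2]-.05)<.005)&(np.hypot(W[:,0]-.49,W[:,1]-.27)<.12)
print("rack",m.sum(),cv2.minAreaRect(np.float32(W[m,:2])))
near=(np.hypot(W[:,0]-.487,W[:,1]-.268)<.06)
m=near&(W[:,2]>.212)&(W[:,2]<.24)
print("tabtop",m.sum(),cv2.minAreaRect(np.float32(W[m,:2])),W[m].mean(0),W[m].min(0),W[m].max(0))
m=(W[:,2]>.085)&(W[:,2]<.15)&(abs(W[:,0]-.49)<.06)&(abs(W[:,1]-.27)<.09)
for y0 in (.22,.27,.32):
    k=m&(abs(W[:,1]-y0)<.02)
    if k.sum()>5: print("pat",y0,k.sum(),cv2.minAreaRect(np.float32(W[k,:2])),W[k].min(0).round(4),W[k].max(0).round(4))
E
python3 fit.py w1.pkl; python3 - <<'E'
import cv2
im=cv2.imread("pics/w1.png")[125:215,210:345];cv2.imwrite("pics/w1z.png",cv2.resize(im,None,fx=5.5,fy=5.5,interpolation=cv2.INTER_CUBIC))
E
```

```text
rack 5848 ((0.4929955005645752, 0.2872181832790375), (0.20285123586654663, 0.10026354342699051), 89.0071792602539)
tabtop 271 ((0.4855172038078308, 0.2708718478679657), (0.008781593292951584, 0.025433601811528206), 88.02681732177734) [0.48490807 0.27095003 0.22122673] [0.47278298 0.26608324 0.21203724] [0.49837769 0.27566253 0.2237501 ]
pat 0.22 407 ((0.49197858572006226, 0.2210284024477005), (0.008486934006214142, 0.05441221967339516), 88.8980484008789) [0.4648 0.2166 0.0856] [0.5192 0.2254 0.1238]
pat 0.27 43 ((0.47321203351020813, 0.2713583707809448), (0.009102282114326954, 0.016913099214434624), 87.74163055419922) [0.4647 0.2665 0.1002] [0.4815 0.2759 0.1498]
pat 0.32 399 ((0.4931994378566742, 0.32067757844924927), (0.008398951962590218, 0.0534522570669651), 88.34856414794922) [0.4665 0.3163 0.086 ] [0.5198 0.3252 0.1242]
```

View pics/w1z.png

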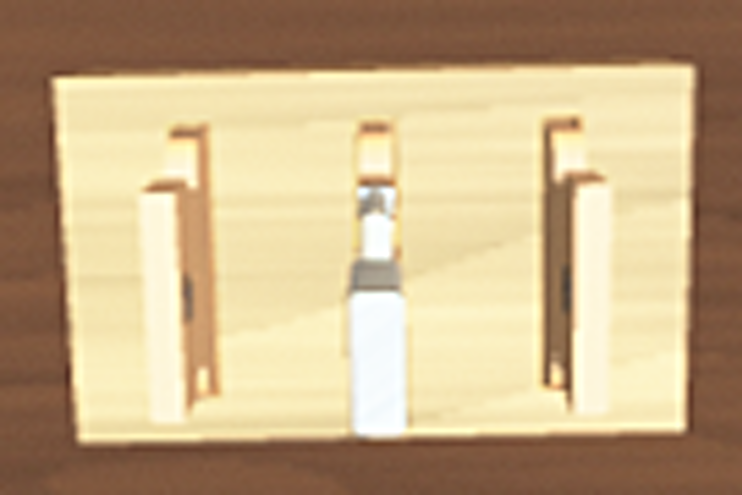

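```bash
python3 - <<'E'
from h import *
plan([.4855,.2711,.203],Rt=down(-1.7))
E
```

```text
turn (tool) deg [-0.19  0.01  0.  ]
turn (tool) deg [ 1.7981e+02  0.0000e+00 -1.0000e-02]
shift now-axes mm [153.6   3.5   0. ] world [  -3.5    0.2 -153.6]
shift after turn [1.536e+02 3.500e+00 1.000e-01]
shift after turn [ 1.536e+02 -3.500e+00 -1.000e-01]
```

Call:
{"api": "drive_tool", "payload": {"increments": [[1, 22, 3.5, 0, 0, 0, 0], [1, 22, 0, 0, 0, 0, 0], [1, 22, 0, 0, 0, 0, 0], [1, 22, 0, 0, 0, 0, 0], [1, 22, 0, 0, 0, 0, 0], [1, 22, 0, 0, 0, 0, 0], [1, 21.6, 0, 0, 0, 0, 0], [1, 0, 0, 0, 0, 0, 0], [1, 0, 0, 0, 0, 0, 0], [1, 0, 0, 0, 0, 0, 0]]}}

```text
time: 3.12
position: [0.4868, 0.2707, 0.2041]
orientation: [-1.19, 1.569, 0.346]
wrist_force: [1.0, 0.1, 0.4]
gripper_width: 0.0852
```

```bash
python3 - <<'E'
from h import *
plan([.4855,.2711,.203],Rt=down(-1.7))
im,d,p=cam("wrist");cv2.imwrite("pics/w2.png",im)
E
```

```text
turn (tool) deg [-0.26  0.03  0.08]
turn (tool) deg [ 1.7974e+02  1.2000e-01 -5.0000e-02]
shift now-axes mm [1.1 1.3 0.3] world [-1.3  0.4 -1.1]
shift after turn [1.1 1.3 0.3]
shift after turn [ 1.1 -1.3 -0.3]
```

View pics/w2.png

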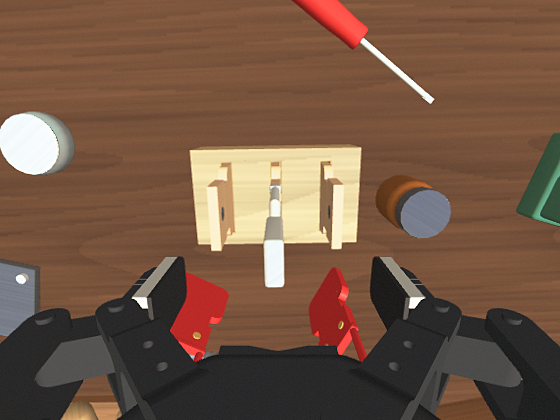

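```bash
python3 - <<'E'
from h import *
import pickle
im,d,p=cam("wrist");s=ctrl.get_state();pickle.dump((im,d,p),open("w2.pkl","wb"))
print(st()["position"],proj(p,np.array(s["position"])+[0,0,.02]),p["intrinsics"][0])
E
python3 fit.py w2.pkl
```

```text
[0.4874, 0.2707, 0.2046] (np.float64(274.97735027766237), np.float64(266.2640768960169)) [309.8899892   0.        277.9512   ]
rack 11416 ((0.4946914315223694, 0.2872806787490845), (0.20431487262248993, 0.1005585789680481), 88.93057250976562)
tabtop 1666 ((0.4868539273738861, 0.2724982798099518), (0.10920420289039612, 0.02615363709628582), 89.13043975830078) [0.48526741 0.27075424 0.22675565] [0.47376218 0.21800917 0.21206095] [0.50057023 0.32716185 0.23999674]
pat 0.22 1113 ((0.49329817295074463, 0.22029292583465576), (0.008333397097885609, 0.05455393344163895), 88.94378662109375) [0.466  0.2157 0.0851] [0.5206 0.225  0.1233]
pat 0.27 178 ((0.47406554222106934, 0.2700652778148651), (0.009075070731341839, 0.016121111810207367), 87.82221221923828) [0.4661 0.2654 0.092 ] [0.4823 0.2746 0.1495]
pat 0.32 1118 ((0.4952215552330017, 0.3193920850753784), (0.008528823032975197, 0.05448056012392044), 88.90757751464844) [0.468  0.3149 0.0851] [0.5225 0.3242 0.1238]
```

Call:
{"api": "drive_tool", "payload": {"increments": [[1, 1.5, 0.4, 0, -0.8, 0, 0], [0, 0, 0, 0, 0, 0, 0], [0, 0, 0, 0, 0, 0, 0], [0, 0, 0, 0, 0, 0, 0], [0, 0, 0, 0, 0, 0, 0], [0, 0, 0, 0, 0, 0, 0], [0, 0, 0, 0, 0, 0, 0], [0, 0, 0, 0, 0, 0, 0], [0, 0, 0, 0, 0, 0, 0]], "squeeze": 30}}

```text
time: 3.97
position: [0.486, 0.2701, 0.2015]
orientation: [-1.611, 1.571, -0.061]
wrist_force: [-1.1, 0.9, 1.3]
gripper_width: 0.009
```

Call:
{"api": "drive_tool", "payload": {"increments": [[0, 0, 0, 0, 0, 0, 0], [0, 0, 0, 0, 0, 0, 0], [0, 0, 0, 0, 0, 0, 0], [0, 0, 0, 0, 0, 0, 0]], "squeeze": 90}}

```text
time: 4.3
position: [0.4861, 0.2701, 0.2017]
orientation: [-1.231, 1.57, 0.319]
wrist_force: [-0.1, -0.1, 4.6]
gripper_width: 0.0061
```

Call:
{"api": "drive_tool", "payload": {"increments": [[0, -5, 0, 0, 0, 0, 0], [0, -8, 0, 0, 0, 0, 0], [0, -10, 0, 0, 0, 0, 0], [0, -10, 0, 0, 0, 0, 0], [0, -10, 0, 0, 0, 0, 0], [0, -10, 0, 0, 0, 0, 0], [0, -10, 0, 0, 0, 0, 0], [0, -10, 0, 0, 0, 0, 0], [0, -10, 0, 0, 0, 0, 0], [0, -10, 0, 0, 0, 0, 0]]}}

```text
time: 5.13
position: [0.4859, 0.27, 0.2955]
orientation: [-1.783, 1.571, -0.233]
wrist_force: [0.1, 0.8, -2.0]
gripper_width: 0.0063
```

Call:
{"api": "drive_tool", "payload": {"increments": [[0, -15, 0, 0, 0, 0, 0], [0, -20, 0, 0, 0, 0, 0], [0, -20, 0, 0, 0, 0, 0], [0, -20, 0, 0, 0, 0, 0], [0, -20, 0, 0, 0, 0, 0], [0, -10, 0, 0, 0, 0, 0], [0, 0, 0, 0, 0, 0, 0], [0, 0, 0, 0, 0, 0, 0]]}}

```text
time: 5.8
position: [0.486, 0.2701, 0.3994]
orientation: [-1.225, 1.57, 0.325]
wrist_force: [-0.2, 0.7, -3.0]
gripper_width: 0.0062
```

```bash
python3 - <<'E'
from h import *
import pickle
print(st())
for n in ("scene","side","wrist"):
    im,d,p=cam(n);cv2.imwrite(f"pics/{n}3.png",im);pickle.dump((im,d,p),open(n+"3.pkl","wb"))
    for k in ("tab","bowl","mouth","ledge","pattern"):
      for r in ctrl.place_of(n,k)[:3]:
        u,v=[int(round(x)) for x in r["pixel"]]
        print(n,k,np.round(r["pixel"],1),round(r["confidence"],2),np.round(world(p,r["pixel"],d[v,u]),4))
im=cv2.imread("pics/scene3.png")[120:330,180:440];im2=cv2.imread("pics/side3.png")[60:270,160:420]
cv2.imwrite("pics/m3.png",cv2.resize(np.hstack([im,im2]),(800,600*0+323),interpolation=cv2.INTER_CUBIC))
E
```

```text
{'time': 5.8, 'position': [0.486, 0.2701, 0.3994], 'orientation': [-1.2252, 1.5703, 0.3246], 'wrist_force': [-0.1612, 0.7229, -2.9618], 'gripper_width': 0.0062, 'joint_positions': [0.383, 0.1826, 1.3158, -0.0, 1.6428, -1.1668]}
scene tab [411.  145.9] 0.89 [0.5    0.2745 0.404 ]
scene tab [386.2 268.6] 0.81 [0.6298 0.3294 0.2043]
scene bowl [410.5 159.3] 0.92 [0.4707 0.2702 0.3575]
scene bowl [323.8 245.6] 0.82 [ 4.731e-01  9.140e-02 -2.000e-04]
scene bowl [382.5 277.7] 0.78 [0.6343 0.3283 0.1803]
scene mouth [398.4 169.6] 0.75 [0.0371 0.0948 0.0336]
scene mouth [318.6 248.4] 0.67 [ 0.4911  0.0864 -0.0007]
scene mouth [375.8 287.5] 0.66 [0.6376 0.3209 0.1476]
scene ledge [371.  298.7] 0.92 [0.6441 0.3191 0.1158]
scene ledge [396.8 182.5] 0.82 [0.5135 0.2683 0.3215]
scene ledge [319. 252.] 0.65 [0.6024 0.1554 0.1165]
scene pattern [317.7 295.8] 0.83 [ 0.6273  0.18   -0.0013]
scene pattern [366.8 327.4] 0.6 [0.6382 0.324  0.0102]
scene pattern [234.4 242.6] 0.44 [ 0.6315 -0.0996  0.0094]
side tab [280.1 150.1] 0.77 [0.6127 0.1617 0.2024]
side tab [252.8 126.3] 0.72 [0.6187 0.3211 0.203
[... 716 characters left out ...]
wrist tab [208.  281.9] 0.8 [0.614  0.1789 0.1973]
wrist tab [323.6 281.7] 0.7 [0.6128 0.3266 0.2048]
wrist tab [276.1 251. ] 0.63 [0.4781 0.2708 0.4192]
wrist bowl [279.8 231.9] 0.83 [0.4742 0.2728 0.4032]
wrist bowl [209.5 272.3] 0.81 [0.6128 0.1757 0.1728]
wrist mouth [310.8 277.7] 0.84 [0.4744 0.2838 0.4533]
wrist mouth [201.5 258.3] 0.76 [ 0.67    0.1185 -0.0011]
wrist ledge [307.7 274.3] 0.86 [0.4794 0.2839 0.4411]
wrist ledge [203.1 250.2] 0.82 [0.6043 0.1544 0.1153]
wrist ledge [303.3 166.3] 0.24 [0.4878 0.3133 0.0492]
wrist pattern [276.3 188.6] 0.96 [0.4664 0.2708 0.3287]
wrist pattern [225.2 232.5] 0.81 [0.612  0.1714 0.0146]
wrist pattern [310.4 235.8] 0.75 [0.6158 0.3276 0.0309]
```

View pics/m3.png

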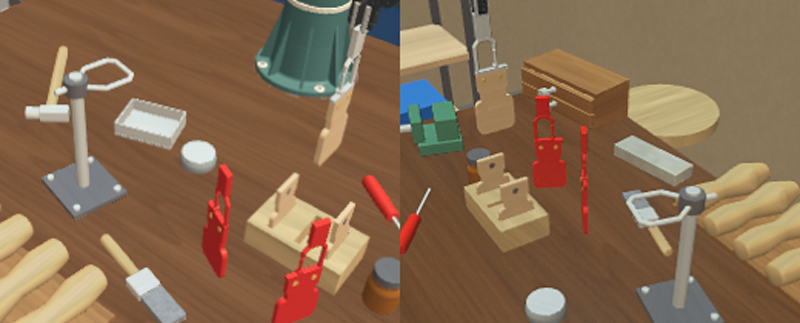

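View pics/wrist3.png

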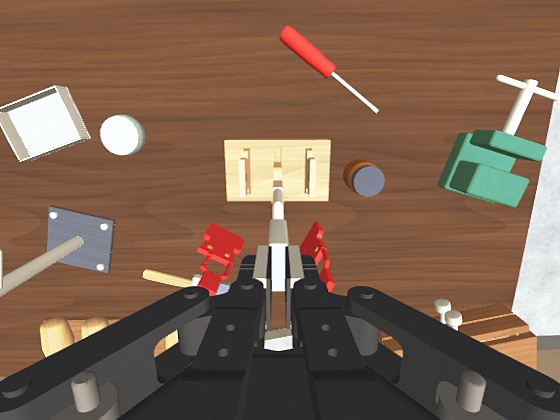

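```bash
python3 - <<'E'
from h import *
im=cv2.imread("pics/side3.png")[60:155,185:255];im2=cv2.imread("pics/scene3.png")[110:235,375:445]
a=cv2.resize(im,(440,597),interpolation=cv2.INTER_CUBIC);b=cv2.resize(im2,(334,597),interpolation=cv2.INTER_CUBIC)
cv2.imwrite("pics/z3.png",np.hstack([a,b]))
E
```

```text
(no output)
```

View pics/z3.png

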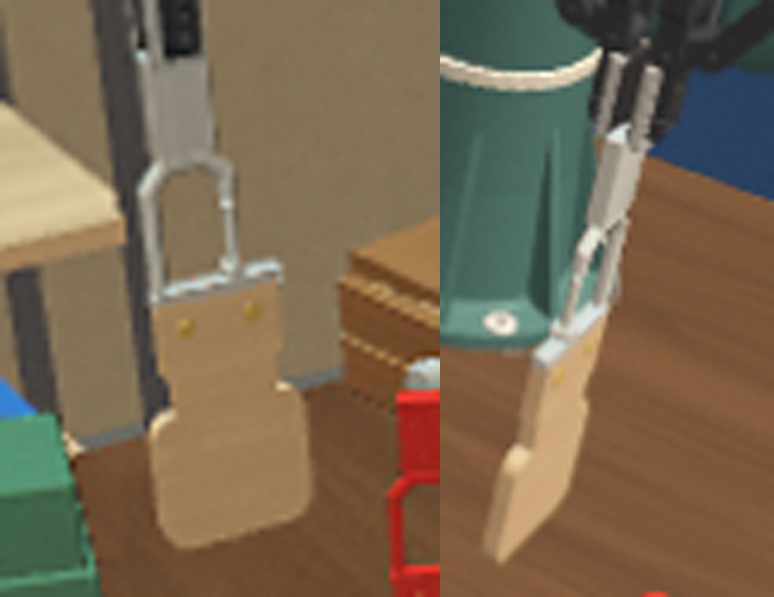

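```bash
cat > loop.py <<'E'
from h import *
import pickle,sys
from scipy.optimize import least_squares
def loopfit(f,verbose=True):
    im,d,p=pickle.load(open(f,"rb"));W=cloud(p,d).reshape(-1,3);C=np.array(p["pose"])[:3,3]
    # base plate
    m=(W[:,2]>.008)&(W[:,2]<.017)&(abs(W[:,0]-.63)<.09)&(abs(W[:,1]+.105)<.09)
    g=im.reshape(-1,3).astype(int); m&=(g.max(1)-g.min(1)<30)
    print(f,"base",m.sum(),cv2.minAreaRect(np.float32(W[m,:2])) if m.sum()>20 else 0)
    m=(W[:,2]>.18)&(W[:,2]<.275)&(W[:,0]>.48)&(W[:,0]<.605)&(abs(W[:,1]+.1)<.07)
    P=W[m]; r=P-C; P=P+4e-3*r/np.linalg.norm(r,axis=1)[:,None]
    print("loop pts",len(P), "plane z",np.median(P[:,2]))
    return P
if __name__=="__main__":
    out=[]
    for f in sys.argv[1:]:
        P=loopfit(f); out.append(P)
        ph=np.radians(-8);e=np.array([np.cos(ph),np.sin(ph)]);n=np.array([-e[1],e[0]])
        s=P[:,:2]@e;t=P[:,:2]@n
        for _ in range(4):
            b=s<np.percentile(s,3)+.006
            tm=(t.min()+t.max())/2; b&=abs(t-tm)<.022
            k=np.polyfit(t[b],s[b],1); 
            ph-=np.arctan(k[0])*1.0
            e=np.array([np.cos(ph),np.sin(ph)]);n=np.array([-e[1],e[0]]);s=P[:,:2]@e;t=P[:,:2]@n
        tm=(t.min()+t.max())/2
        print(" phi",np.degrees(ph).round(2),"n",b.sum(),"bar s",np.median(s[b]).round(4),"t range",t.min().round(4),t.max().round(4),"bar z",np.median(P[b,2]).round(4),"centre",(np.median(s[b])*e+tm*n).round(4))
E
python3 loop.py scene0.pkl side0.pkl scene3.pkl side3.pkl
```

```text
scene0.pkl base 1029 ((0.6247427463531494, -0.10799574106931686), (0.12173908948898315, 0.10909628868103027), 75.15921783447266)
loop pts 197 plane z 0.2278840636878571
 phi -13.8 n 39 bar s 0.5419 t range 0.002 0.08 bar z 0.2283 centre [ 0.5361 -0.0894]
side0.pkl base 1227 ((0.6213241815567017, -0.11182822287082672), (0.12090212851762772, 0.11053014546632767), 75.77009582519531)
loop pts 329 plane z 0.22979482469113172
 phi -14.33 n 47 bar s 0.5401 t range 0.0103 0.0879 bar z 0.2301 centre [ 0.5355 -0.0861]
scene3.pkl base 1022 ((0.6250939965248108, -0.10793326795101166), (0.12226837873458862, 0.1083357185125351), 75.10477447509766)
loop pts 199 plane z 0.2276999067984214
 phi -14.65 n 40 bar s 0.5412 t range 0.0111 0.0899 bar z 0.228 centre [ 0.5364 -0.088 ]
side3.pkl base 1231 ((0.6214607954025269, -0.11094214022159576), (0.12127640098333359, 0.11069091409444809), 74.86740112304688)
loop pts 329 plane z 0.22978087429661628
 phi -16.8 n 46 bar s 0.5378 t range 0.0349 0.1125 bar z 0.2301 centre [ 0.5361 -0.0849]
```

```bash
python3 - <<'E'
from h import *
plan([.452,-.0645,.40],Rt=down(-15))
E
```

```text
turn (tool) deg [ 1.38e+01 -1.00e-02  0.00e+00]
turn (tool) deg [-1.662e+02 -0.000e+00 -1.000e-02]
shift now-axes mm [  -0.5   26.9 -335.2] world [ -33.9 -334.5    0.6]
shift after turn [  -0.6  -53.8 -331.9]
shift after turn [ -0.6  53.8 331.9]
```

Call:
{"api": "drive_tool", "payload": {"increments": [[0, 0, 0, 0, 4, 0, 0], [0, 0, 0, 0, 5, 0, 0], [0, 0, 0, 0, 4.8, 0, 0], [0, 0, -2.8, -15.9, 0, 0, 0], [0, 0, -5, -30, 0, 0, 0], [0, 0, -5, -32, 0, 0, 0], [0, 0, -5, -32, 0, 0, 0], [0, 0, -5, -32, 0, 0, 0], [0, 0, -5, -32, 0, 0, 0]]}}

```text
time: 7.45
position: [0.4674, 0.0936, 0.3995]
orientation: [-1.63, 1.57, -0.32]
wrist_force: [0.2, -0.0, -2.6]
gripper_width: 0.0062
```

Call:
{"api": "drive_tool", "payload": {"increments": [[0, 0, -5, -32, 0, 0, 0], [0, 0, -5, -32, 0, 0, 0], [0, 0, -5, -32, 0, 0, 0], [0, 0, -6, -32, 0, 0, 0], [0, 0, -5, -20, 0, 0, 0], [0, 0, 0, -10, 0, 0, 0], [0, 0, 0, 0, 0, 0, 0], [0, 0, 0, 0, 0, 0, 0], [0, 0, 0, 0, 0, 0, 0], [0, 0, 0, 0, 0, 0, 0]]}}

```text
time: 8.28
position: [0.4521, -0.0632, 0.3994]
orientation: [0.223, 1.57, 1.534]
wrist_force: [0.4, -0.0, -2.6]
gripper_width: 0.0061
```

```bash
python3 - <<'E'
from h import *
import pickle
plan([.452,-.0645,.2825],Rt=down(-15))
im,d,p=cam("wrist");cv2.imwrite("pics/w4.png",im);pickle.dump((im,d,p),open("w4.pkl","wb"));print(st())
E
python3 loop.py w4.pkl
```

```text
turn (tool) deg [ 0.1   0.03 -0.01]
turn (tool) deg [-1.799e+02  1.000e-02  5.000e-02]
shift now-axes mm [116.9  -0.3  -1.4] world [-1.000e-01 -1.300e+00 -1.169e+02]
shift after turn [116.9  -0.3  -1.3]
shift after turn [116.9   0.3   1.3]
{'time': 8.3333, 'position': [0.4521, -0.0632, 0.3995], 'orientation': [-0.0004, 1.5705, 1.3104], 'wrist_force': [1.1227, 0.7866, -1.6556], 'gripper_width': 0.0062, 'joint_positions': [-0.2908, 0.0207, 1.5004, 0.0003, 1.6205, -1.6015]}
w4.pkl base 885 ((0.5942550897598267, -0.10164210200309753), (0.11892294138669968, 0.05125864967703819), 75.1436538696289)
loop pts 94 plane z 0.22641019260747094
 phi -3.77 n 94 bar s 0.6121 t range -0.0725 -0.0624 bar z 0.2264 centre [ 0.6064 -0.1075]
```

View pics/w4.png

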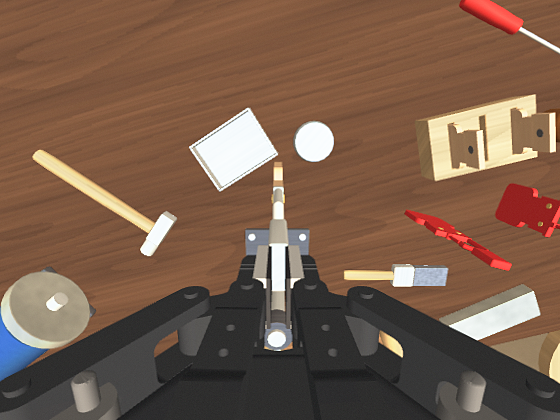

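Call:
{"api": "drive_tool", "payload": {"increments": [[0, 12, 0, -0.4, 0, 0, 0], [0, 15, 0, -0.9, 0, 0, 0], [0, 15, 0, 0, 0, 0, 0], [0, 15, 0, 0, 0, 0, 0], [0, 15, 0, 0, 0, 0, 0], [0, 15, 0, 0, 0, 0, 0], [0, 15, 0, 0, 0, 0, 0], [0, 15, 0, 0, 0, 0, 0], [0, 0, 0, 0, 0, 0, 0], [0, 0, 0, 0, 0, 0, 0]]}}

```text
time: 9.17
position: [0.4512, -0.0648, 0.2821]
orientation: [1.511, 1.569, 2.821]
wrist_force: [1.2, -0.1, -1.0]
gripper_width: 0.0061
```

```bash
python3 - <<'E'
from h import *
import pickle
plan([.452,-.0645,.2825],Rt=down(-15))
for n in ("scene","side"):
    im,d,p=cam(n);pickle.dump((im,d,p),open(n+"5.pkl","wb"));cv2.imwrite(f"pics/{n}5.png",im)
    for k in ("tab","bowl","mouth","ledge","bar_nominal"):
      for r in ctrl.place_of(n,k)[:4]:
        u,v=[int(round(x)) for x in r["pixel"]]
        w=world(p,r["pixel"],d[v,u])
        print(n,k,np.round(r["pixel"],1),round(r["confidence"],2),w.round(3))
a=cv2.imread("pics/scene5.png")[130:280,180:340];b=cv2.imread("pics/side5.png")[150:300,240:400]
cv2.imwrite("pics/m5.png",cv2.resize(np.hstack([a,b]),(800,375),interpolation=cv2.INTER_CUBIC));print(st())
E
```

```text
turn (tool) deg [ 0.07  0.01 -0.11]
turn (tool) deg [-1.7993e+02  1.7000e-01  1.0000e-02]
shift now-axes mm [-0.4 -0.7  0.5] world [0.8 0.3 0.4]
shift after turn [-0.4 -0.7  0.5]
shift after turn [-0.4  0.7 -0.5]
scene tab [385.6 269.2] 0.82 [0.63  0.329 0.203]
scene tab [289.3 136.8] 0.73 [ 0.452 -0.058  0.279]
scene tab [326. 238.] 0.64 [0.627 0.184 0.197]
scene bowl [361.8 270.9] 0.73 [0.532 0.241 0.051]
scene bowl [386.  280.7] 0.58 [0.519 0.301 0.048]
scene bowl [322.9 247.5] 0.57 [0.484 0.096 0.004]
scene mouth [280.3 156.4] 0.83 [ 0.191 -0.296 -0.002]
scene mouth [372.7 290. ] 0.76 [0.547 0.284 0.026]
scene mouth [318.1 249.7] 0.6 [ 0.496  0.088 -0.001]
scene ledge [319.5 251.9] 0.72 [0.612 0.162 0.129]
scene ledge [369.  299.3] 0.69 [0.647 0.316 0.114]
scene ledge [394.4 286.8] 0.69 [0.522 0.326 0.047]
scene ledge [286.1 135.9] 0.47 [ 0.464 -0.059  0.286]
scene bar_nominal [259.1 167.7] 0.74 [ 0.297 -0.305 -0.002]
side tab [251.9 124. ] 0.97 [0.616 0.321 0.211]
side tab [275.3 185.4] 0.87 [ 0.451 -0.07   0.284]
side bowl [255.4 136.8] 0.73 [0.773 0.588 0.   ]
side bowl [273.5 194.2] 0.68 [ 0.447 -0.069  0.263]
side mouth [285.1 199.9] 0.91 [0.646 0.186 0.002]
side mouth [257.8 142.8] 0.69 [0.634 0.323 0.142]
side ledge [263.9 153.2] 0.91 [ 0.448 -0.034  0.344]
side ledge [287.5 211.4] 0.8 [ 0.478 -0.076  0.207]
side bar_nominal [308.8 206.4] 0.71 [0.688 0.119 0.002]
{'time': 9.7667, 'position': [0.4517, -0.0658, 0.2825], 'orientation': [-2.0668, 1.5706, -0.7579], 'wrist_force': [-0.8873, 0.7341, -0.5303], 'gripper_width': 0.0058, 'joint_positions': [-0.2961, 0.087, 1.7067, -0.0001, 1.3478, -1.6049]}
```

View pics/m5.png

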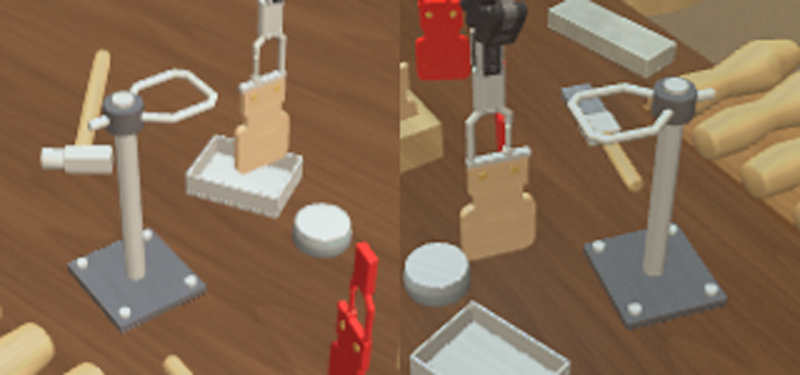

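Call:
{"api": "drive_tool", "payload": {"increments": [[0, 0, -8, 0, 0, 0, 0], [0, 0, -10, 0, 0, 0, 0], [0, 0, -10, 0, 0, 0, 0], [0, 0, -10, 0, 0, 0, 0], [0, 0, -6, 0.5, 0, 0, 0], [0, 0, -5, 0, 0, 0, 0], [0, 0, -4, 0, 0, 0, 0], [0, 0, 0, 0, 0, 0, 0], [0, 0, 0, 0, 0, 0, 0]]}}

```text
time: 10.52
position: [0.5029, -0.0789, 0.2822]
orientation: [1.74, 1.57, 3.049]
wrist_force: [0.5, 0.2, -2.6]
gripper_width: 0.0062
```

```bash
python3 - <<'E'
from h import *
import pickle
plan([.536-.03*.966,-.087+.03*.259,.2825],Rt=down(-15))
for n in ("scene","side"):
    im,d,p=cam(n);cv2.imwrite(f"pics/{n}6.png",im);pickle.dump((im,d,p),open(n+"6.pkl","wb"))
a=cv2.imread("pics/scene6.png")[130:230,200:305];b=cv2.imread("pics/side6.png")[150:250,265:370]
cv2.imwrite("pics/m6.png",cv2.resize(np.hstack([a,b]),(800,381),interpolation=cv2.INTER_CUBIC));print(st())
E
```

```text
turn (tool) deg [ 0.   -0.01 -0.04]
turn (tool) deg [-1.8e+02  6.0e-02 -1.0e-02]
shift now-axes mm [-0.3 -4.1  0.8] world [ 4.2 -0.3  0.3]
shift after turn [-0.3 -4.1  0.8]
shift after turn [-0.3  4.1 -0.8]
{'time': 10.6167, 'position': [0.5025, -0.0788, 0.2823], 'orientation': [1.7162, 1.5702, 3.0252], 'wrist_force': [-0.1887, 0.6667, -2.1833], 'gripper_width': 0.0064, 'joint_positions': [-0.2914, 0.1693, 1.6087, -0.0001, 1.3641, -1.6004]}
```

View pics/m6.png

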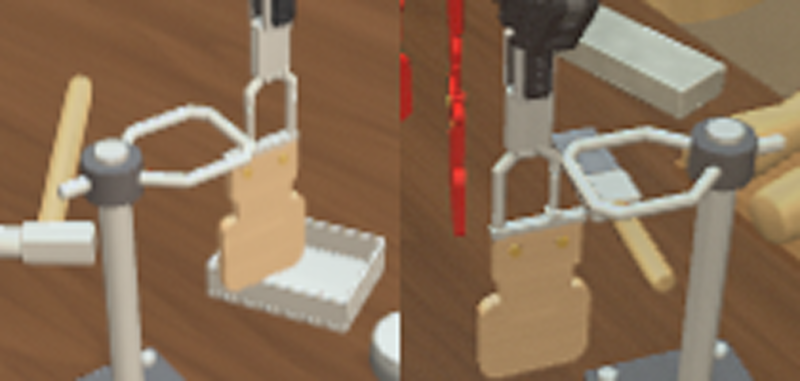

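Call:
{"api": "drive_tool", "payload": {"increments": [[0, 0, -1.8, 0.5, 0, 0, 0], [0, 0, -1.8, 0, 0, 0, 0], [0, -2, 0, 0, 0, 0, 0], [0, -2, 0, 0, 0, 0, 0], [0, -2, 0, 0, 0, 0, 0], [0, -2, 0, 0, 0, 0, 0], [0, -1, 0, 0, 0, 0, 0], [0, 0, 0, 0, 0, 0, 0], [0, 0, 0, 0, 0, 0, 0]]}}

```text
time: 11.37
position: [0.5066, -0.0794, 0.2915]
orientation: [-1.946, 1.571, -0.637]
wrist_force: [0.0, -0.1, -2.0]
gripper_width: 0.0061
```

Call:
{"api": "drive_tool", "payload": {"increments": [[0, -1, 0, 0, 0, 0, 0], [0, 0, 0, 0, 0, 0, 0], [0, 0, 0, 0, 0, 0, 0]]}}

```text
time: 11.62
position: [0.5066, -0.0794, 0.2924]
orientation: [2.563, 1.571, -2.411]
wrist_force: [-0.4, -0.5, -1.6]
gripper_width: 0.006
```

Call:
{"api": "drive_tool", "payload": {"increments": [[0, -1, 0, 0, 0, 0, 0], [0, 0, 0, 0, 0, 0, 0], [0, 0, 0, 0, 0, 0, 0]]}}

```text
time: 11.87
position: [0.5066, -0.0794, 0.2935]
orientation: [-2.745, 1.571, -1.436]
wrist_force: [0.1, -0.3, -2.4]
gripper_width: 0.0066
```

Call:
{"api": "drive_tool", "payload": {"increments": [[0, -1, 0, 0, 0, 0, 0], [0, 0, 0, 0, 0, 0, 0], [0, -0.5, 0, 0, 0, 0, 0], [0, 0, 0, 0, 0, 0, 0]]}}

```text
time: 12.2
position: [0.5066, -0.0794, 0.295]
orientation: [-2.328, 1.571, -1.019]
wrist_force: [0.0, -0.6, -3.2]
gripper_width: 0.0061
```

Call:
{"api": "drive_tool", "payload": {"increments": [[0, -0.5, 0, 0, 0, 0, 0], [0, 0, 0, 0, 0, 0, 0], [0, 0, 0, 0, 0, 0, 0]]}}

```text
time: 12.45
position: [0.5066, -0.0794, 0.2955]
orientation: [-2.715, 1.571, -1.406]
wrist_force: [0.4, -0.1, -2.0]
gripper_width: 0.0063
```

Call:
{"api": "drive_tool", "payload": {"increments": [[0, -0.5, 0, 0, 0, 0, 0], [0, 0, 0, 0, 0, 0, 0], [0, 0, 0, 0, 0, 0, 0]]}}

```text
time: 12.7
position: [0.5066, -0.0794, 0.2959]
orientation: [-2.756, 1.571, -1.447]
wrist_force: [-0.3, -0.4, -1.8]
gripper_width: 0.0062
```

Call:
{"api": "drive_tool", "payload": {"increments": [[0, -0.5, 0, 0, 0, 0, 0], [0, 0, 0, 0, 0, 0, 0], [0, 0, 0, 0, 0, 0, 0]]}}

```text
time: 12.95
position: [0.5066, -0.0794, 0.2964]
orientation: [-3.043, 1.571, -1.734]
wrist_force: [0.5, 0.5, -2.2]
gripper_width: 0.0065
```

Call:
{"api": "drive_tool", "payload": {"increments": [[0, -0.5, 0, 0, 0, 0, 0], [0, 0, 0, 0, 0, 0, 0], [0, 0, 0, 0, 0, 0, 0]]}}

```text
time: 13.2
position: [0.5066, -0.0794, 0.2969]
orientation: [-2.968, 1.571, -1.659]
wrist_force: [-0.3, 0.7, -1.8]
gripper_width: 0.0068
```

Call:
{"api": "drive_tool", "payload": {"increments": [[0, -0.5, 0, 0, 0, 0, 0], [0, 0, 0, 0, 0, 0, 0], [0, 0, 0, 0, 0, 0, 0]]}}

```text
time: 13.45
position: [0.5066, -0.0794, 0.2975]
orientation: [-2.453, 1.571, -1.144]
wrist_force: [0.7, -0.5, -2.3]
gripper_width: 0.0064
```

Call:
{"api": "drive_tool", "payload": {"increments": [[0, -0.5, 0, 0, 0, 0, 0], [0, 0, 0, 0, 0, 0, 0], [0, 0, 0, 0, 0, 0, 0]]}}

```text
time: 13.7
position: [0.5066, -0.0794, 0.298]
orientation: [-2.484, 1.571, -1.175]
wrist_force: [0.1, -0.1, -1.6]
gripper_width: 0.0065
```

Call:
{"api": "drive_tool", "payload": {"increments": [[0, -0.5, 0, 0, 0, 0, 0], [0, 0, 0, 0, 0, 0, 0], [0, 0, 0, 0, 0, 0, 0]]}}

```text
time: 13.95
position: [0.5066, -0.0794, 0.2985]
orientation: [-2.618, 1.571, -1.309]
wrist_force: [0.3, 0.5, -2.1]
gripper_width: 0.0064
```

```bash
python3 - <<'E'
from h import *
import pickle
for n in ("scene","side"):
    im,d,p=cam(n);cv2.imwrite(f"pics/{n}7.png",im);pickle.dump((im,d,p),open(n+"7.pkl","wb"))
a=cv2.imread("pics/scene7.png")[130:200,230:305];b=cv2.imread("pics/side7.png")[150:220,280:355]
cv2.imwrite("pics/m7.png",cv2.resize(np.hstack([a,b]),(800,373),interpolation=cv2.INTER_CUBIC));print(st())
E
```

```text
{'time': 14.05, 'position': [0.5066, -0.0794, 0.2984], 'orientation': [-2.6548, 1.5707, -1.3459], 'wrist_force': [-0.5268, 0.1315, -1.8936], 'gripper_width': 0.0067, 'joint_positions': [-0.2902, 0.1636, 1.5761, -0.0001, 1.4018, -1.5992]}
```

View pics/m7.png

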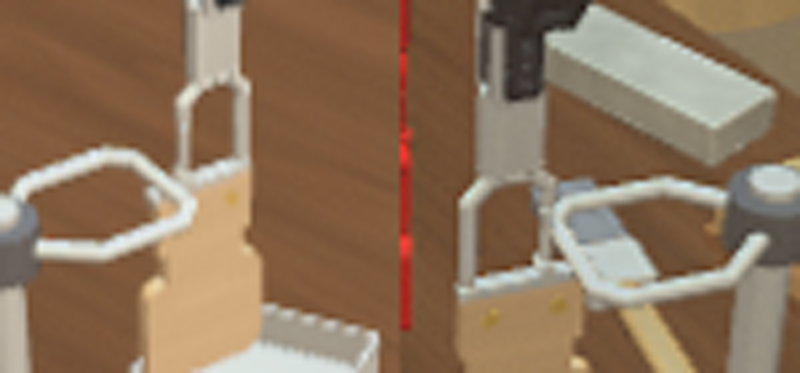

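```bash
cat > ov.py <<'E'
from h import *
import pickle,sys
tag=sys.argv[1]; zb=float(sys.argv[2]) if len(sys.argv)>2 else .2285
tcp=np.array(eval(sys.argv[3])) if len(sys.argv)>3 else np.array(ctrl.get_state()["position"])
a=np.radians(-15);e=np.array([np.cos(a),np.sin(a),0]);n=np.array([np.sin(-a),np.cos(a),0])
PT=lambda x,z,y=0:tcp+e*(x+7)/1000+n*y/1000+np.array([0,0,(z-190)/1000])
B=np.array([.536,-.087,zb])
box={"scene":(225,120,310,220),"side":(270,140,355,240)}
o=[]
for c in("scene","side"):
    im,d,p=pickle.load(open(f"{c}{tag}.pkl","rb"));x0,y0,x1,y1=box[c];S=4.7
    z=cv2.resize(im[y0:y1,x0:x1],None,fx=S,fy=S,interpolation=cv2.INTER_CUBIC)
    q=lambda X:tuple(int(round((v-w+.5)*S)) for v,w in zip(proj(p,X),(x0,y0)))
    for l in ([(-28,117),(30,117),(30,110),(-28,110),(-28,117)],[(-24,117),(-24,168),(10,168),(10,148.5)],[(10,119),(10,146)],[(-20,170),(-20,212),(6,212),(6,170),(-20,170)]):
        for s,t in zip(l[:-1],l[1:]): cv2.line(z,q(PT(*s)),q(PT(*t)),(0,255,0),1)
    cv2.line(z,q(B-n*.024),q(B+n*.024),(0,0,255),1)
    cv2.line(z,q(B-n*.024),q(B-n*.034+e*.015),(255,0,0),1);cv2.line(z,q(B+n*.024),q(B+n*.034+e*.015),(255,0,0),1)
    o.append(z)
cv2.imwrite(f"pics/ov{tag}_{zb}.png",np.hstack(o))
E
python3 ov.py 7 .2285
```

```text
(no output)
```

View pics/ov7_0.2285.png

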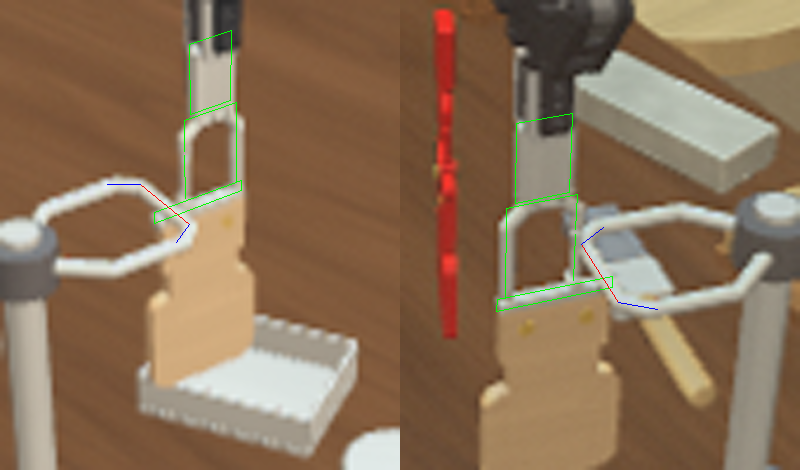

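Call:
{"api": "drive_tool", "payload": {"increments": [[0, -0.5, 0, 0, 0, 0, 0], [0, 0, 0, 0, 0, 0, 0], [0, 0, 0, 0, 0, 0, 0]]}}

```text
time: 14.3
position: [0.5065, -0.0794, 0.2987]
orientation: [1.96, 1.571, -3.014]
wrist_force: [0.4, -0.4, -3.1]
gripper_width: 0.0063
```

Call:
{"api": "drive_tool", "payload": {"increments": [[0, -0.5, 0, 0, 0, 0, 0], [0, 0, 0, 0, 0, 0, 0], [0, 0, 0, 0, 0, 0, 0]]}}

```text
time: 14.55
position: [0.5065, -0.0794, 0.2991]
orientation: [1.786, 1.57, 3.095]
wrist_force: [1.5, -0.2, -6.8]
gripper_width: 0.006
```

Call:
{"api": "drive_tool", "payload": {"increments": [[0, -0.5, 0, 0, 0, 0, 0], [0, 0, 0, 0, 0, 0, 0], [0, 0, 0, 0, 0, 0, 0]]}}

```text
time: 14.8
position: [0.5065, -0.0794, 0.2995]
orientation: [1.753, 1.57, 3.062]
wrist_force: [1.7, 0.7, -9.5]
gripper_width: 0.0058
```

Call:
{"api": "drive_tool", "payload": {"increments": [[0, -0.5, 0, 0, 0, 0, 0], [0, 0, 0, 0, 0, 0, 0], [0, 0, 0, 0, 0, 0, 0]]}}

```text
time: 15.05
position: [0.5065, -0.0794, 0.2999]
orientation: [1.727, 1.57, 3.036]
wrist_force: [3.8, -1.1, -12.3]
gripper_width: 0.006
```

Call:
{"api": "drive_tool", "payload": {"increments": [[0, 4, 0, 0, 0, 0, 0], [0, 6, 0, 0, 0, 0, 0], [0, 6, 0, 0, 0, 0, 0], [0, 6, 0, 0, 0, 0, 0], [0, 0, 0, 0, 0, 0, 0], [0, 0, 0, 0, 0, 0, 0], [0, 0, 0, 0, 0, 0, 0]]}}

```text
time: 15.63
position: [0.5067, -0.0795, 0.2786]
orientation: [-2.217, 1.571, -0.908]
wrist_force: [0.1, 0.7, -1.6]
gripper_width: 0.0061
```

```bash
python3 - <<'E'
from h import *
import pickle
print(st());plan([.536-.0235*.966,-.087+.0235*.259,.2785],Rt=down(-15))
for n in ("scene","side"):
    im,d,p=cam(n);pickle.dump((im,d,p),open(n+"8.pkl","wb"))
E
python3 ov.py 8 .2292
```

```text
{'time': 15.6333, 'position': [0.5067, -0.0795, 0.2786], 'orientation': [-2.2167, 1.5706, -0.9077], 'wrist_force': [0.0929, 0.7182, -1.6074], 'gripper_width': 0.0061, 'joint_positions': [-0.2902, 0.1782, 1.6068, -0.0001, 1.3563, -1.5992]}
turn (tool) deg [ 0.   -0.01  0.01]
turn (tool) deg [-1.8e+02 -1.0e-02 -1.0e-02]
shift now-axes mm [ 0.1 -6.8  0.3] world [ 6.6 -1.5 -0.1]
shift after turn [ 0.1 -6.8  0.3]
shift after turn [ 0.1  6.8 -0.3]
```

View pics/ov8_0.2292.png

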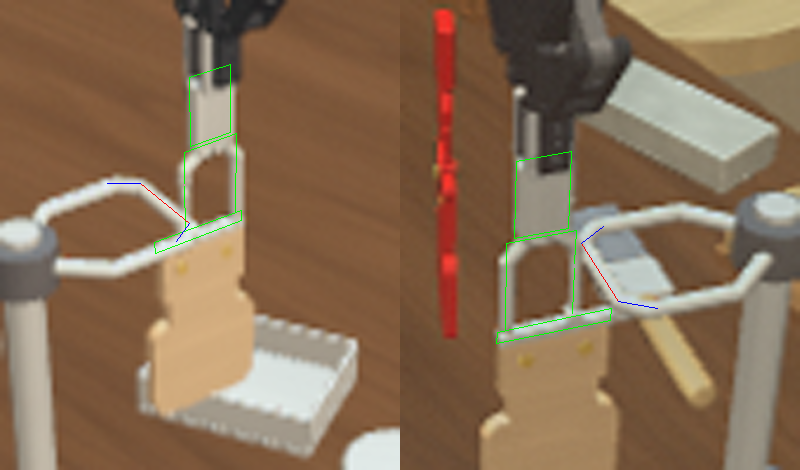

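Call:
{"api": "drive_tool", "payload": {"increments": [[0, 0, -3, 0, 0, 0, 0], [0, 0, -2, 0, 0, 0, 0], [0, 0, -1, 0, 0, 0, 0], [0, 0, -1, 0, 0, 0, 0], [0, 0, -1, 0, 0, 0, 0], [0, 0, -1, 0, 0, 0, 0], [0, 0, 0, 0, 0, 0, 0]]}}

```text
time: 16.32
position: [0.5147, -0.0816, 0.2782]
orientation: [1.637, 1.569, 2.946]
wrist_force: [-2.5, 0.4, -0.1]
gripper_width: 0.0065
```

Call:
{"api": "drive_tool", "payload": {"increments": [[0, 0, -1, 0, 0, 0, 0], [0, 0, -1, 0, 0, 0, 0], [0, 0, -1, 0, 0, 0, 0], [0, 0, 0, 0, 0, 0, 0]]}}

```text
time: 16.65
position: [0.5177, -0.0824, 0.2782]
orientation: [1.635, 1.569, 2.944]
wrist_force: [-4.1, 0.7, -1.1]
gripper_width: 0.0059
```

Call:
{"api": "drive_tool", "payload": {"increments": [[0, 0, -1, 0, 0, 0, 0], [0, 0, -1, 0, 0, 0, 0], [0, 0, -1, 0, 0, 0, 0], [0, 0, 0, 0, 0, 0, 0]]}}

```text
time: 16.98
position: [0.5209, -0.0832, 0.2783]
orientation: [1.654, 1.57, 2.963]
wrist_force: [-3.6, 0.9, -0.8]
gripper_width: 0.0061
```

Call:
{"api": "drive_tool", "payload": {"increments": [[0, 0, -1.5, 0, 0, 0, 0], [0, 0, -1.5, 0, 0, 0, 0], [0, 0, -1.5, 0, 0, 0, 0], [0, 0, -1.5, 0, 0, 0, 0], [0, 0, 0, 0, 0, 0, 0]]}}

```text
time: 17.4
position: [0.5262, -0.0846, 0.2779]
orientation: [1.586, 1.569, 2.895]
wrist_force: [-5.5, 1.1, -1.5]
gripper_width: 0.0067
```

Call:
{"api": "drive_tool", "payload": {"increments": [[0, 0, -1.5, 0, 0, 0, 0], [0, 0, -1.5, 0, 0, 0, 0], [0, 0, -1.5, 0, 0, 0, 0], [0, 0, -1.5, 0, 0, 0, 0], [0, 0, 0, 0, 0, 0, 0]]}}

```text
time: 17.82
position: [0.5314, -0.0861, 0.2776]
orientation: [1.585, 1.567, 2.894]
wrist_force: [-5.7, 2.4, -1.9]
gripper_width: 0.0063
```

Call:
{"api": "drive_tool", "payload": {"increments": [[0, 0, -1.5, 0, 0, 0, 0], [0, 0, -1.5, 0, 0, 0, 0], [0, 0, 0, 0, 0, 0, 0]]}}

```text
time: 18.07
position: [0.5342, -0.0868, 0.2774]
orientation: [1.576, 1.567, 2.885]
wrist_force: [-5.6, 1.6, -2.9]
gripper_width: 0.0065
```

Call:
{"api": "drive_tool", "payload": {"increments": [[0, 0, -1, 0, 0, 0, 0], [0, 0, -1, 0, 0, 0, 0], [0, 0, -1, 0, 0, 0, 0], [0, 0, -1, 0, 0, 0, 0], [0, 0, 0, 0, 0, 0, 0]]}}

```text
time: 18.48
position: [0.5379, -0.0878, 0.2772]
orientation: [1.57, 1.567, 2.879]
wrist_force: [-5.9, 1.8, -4.4]
gripper_width: 0.0063
```

Call:
{"api": "drive_tool", "payload": {"increments": [[0, 0, -1, 0, 0, 0, 0], [0, 0, -1, 0, 0, 0, 0], [0, 0, 0, 0, 0, 0, 0]]}}

```text
time: 18.73
position: [0.5404, -0.0884, 0.2771]
orientation: [1.57, 1.568, 2.879]
wrist_force: [-3.5, 1.0, -7.7]
gripper_width: 0.0065
```

Call:
{"api": "drive_tool", "payload": {"increments": [[0, 0, -1, 0, 0, 0, 0], [0, 0, -1, 0, 0, 0, 0], [0, 0, 0, 0, 0, 0, 0]]}}

```text
time: 18.98
position: [0.5454, -0.0899, 0.2792]
orientation: [-1.617, 1.567, -0.308]
wrist_force: [-0.6, -0.6, -1.3]
gripper_width: 0.0064
```

```bash
python3 - <<'E'
from h import *
import pickle
print(st())
for n in ("scene","side"):
    im,d,p=cam(n);pickle.dump((im,d,p),open(n+"9.pkl","wb"))
E
python3 ov.py 9 .2292;python3 - <<'E'
import pickle,cv2,numpy as np
a=pickle.load(open("scene9.pkl","rb"))[0][125:215,210:310];b=pickle.load(open("side9.pkl","rb"))[0][145:235,280:380]
cv2.imwrite("pics/m9.png",cv2.resize(np.hstack([a,b]),(800,360),interpolation=cv2.INTER_CUBIC))
E
```

```text
{'time': 18.9833, 'position': [0.5454, -0.0899, 0.2792], 'orientation': [-1.6172, 1.5665, -0.3082], 'wrist_force': [-0.5637, -0.5601, -1.3133], 'gripper_width': 0.0064, 'joint_positions': [-0.2883, 0.2363, 1.5291, -0.0001, 1.3719, -1.5972]}
```

View pics/ov9_0.2292.png

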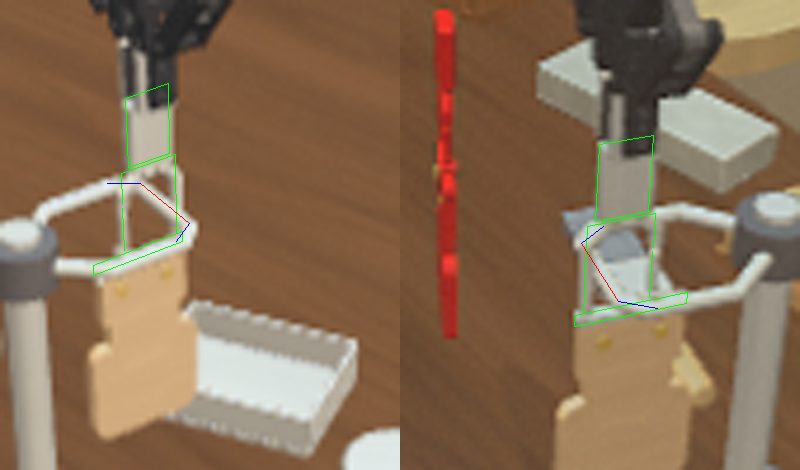

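View pics/m9.png

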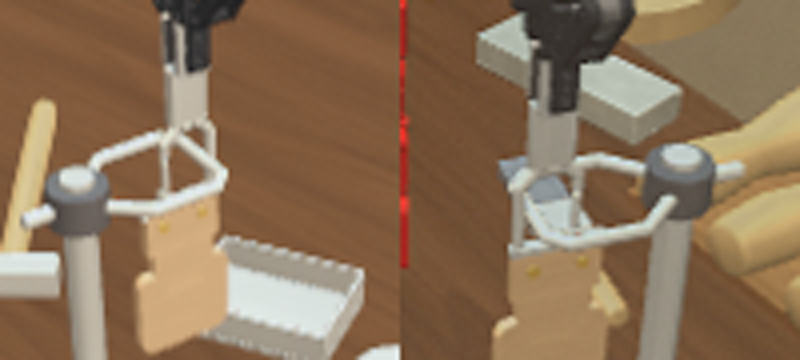

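Call:
{"api": "drive_tool", "payload": {"increments": [[0, 0, 2, 0, 0, 0, 0], [0, 2, 2, 0, 0, 0, 0], [0, 4, 1, 0, 0, 0, 0], [0, 4, 0, 0, 0, 0, 0], [0, 4, 0, 0, 0, 0, 0], [0, 3, 0, 0, 0, 0, 0], [0, 0, 0, 0, 0, 0, 0], [0, 0, 0, 0, 0, 0, 0]]}}

```text
time: 19.75
position: [0.5383, -0.0879, 0.261]
orientation: [1.664, 1.57, 2.973]
wrist_force: [0.6, -0.1, -1.9]
gripper_width: 0.0061
```

Call:
{"api": "drive_tool", "payload": {"increments": [[0, 1, 0, 0, 0, 0, 0], [0, 0, 0, 0, 0, 0, 0], [0, 0, 0, 0, 0, 0, 0]]}}

```text
time: 20.0
position: [0.5386, -0.088, 0.2605]
orientation: [-1.91, 1.571, -0.601]
wrist_force: [-0.2, -0.3, -3.3]
gripper_width: 0.006
```

Call:
{"api": "drive_tool", "payload": {"increments": [[0, 1, 0, 0, 0, 0, 0], [0, 0, 0, 0, 0, 0, 0], [0, 0, 0, 0, 0, 0, 0]]}}

```text
time: 20.25
position: [0.5384, -0.088, 0.2594]
orientation: [2.619, 1.571, -2.356]
wrist_force: [-0.4, -0.5, -1.8]
gripper_width: 0.0061
```

Call:
{"api": "drive_tool", "payload": {"increments": [[0, 0.5, 0, 0, 0, 0, 0], [0, 0, 0, 0, 0, 0, 0], [0, 0, 0, 0, 0, 0, 0]]}}

```text
time: 20.5
position: [0.5385, -0.088, 0.2589]
orientation: [-2.923, 1.571, -1.614]
wrist_force: [-0.4, 0.8, -2.3]
gripper_width: 0.0063
```

Call:
{"api": "drive_tool", "payload": {"increments": [[0, 0.5, 0, 0, 0, 0, 0], [0, 0, 0, 0, 0, 0, 0], [0, 0, 0, 0, 0, 0, 0]]}}

```text
time: 20.75
position: [0.5386, -0.088, 0.2586]
orientation: [-1.945, 1.57, -0.636]
wrist_force: [-0.3, -0.7, -0.0]
gripper_width: 0.0062
```

Call:
{"api": "drive_tool", "payload": {"increments": [[0, 0.5, 0, 0, 0, 0, 0], [0, 0, 0, 0, 0, 0, 0], [0, 0, 0, 0, 0, 0, 0]]}}

```text
time: 21.0
position: [0.5387, -0.088, 0.2582]
orientation: [-1.794, 1.57, -0.485]
wrist_force: [-0.6, -1.1, 2.3]
gripper_width: 0.0064
```

Call:
{"api": "drive_tool", "payload": {"increments": [[0, -0.5, 0, 0, 0, 0, 0], [0, 0, 0, 0, 0, 0, 0], [0, 0, 0, 0, 0, 0, 0], [0, 0, 0, 0, 0, 0, 0]], "squeeze": 20}}

```text
time: 21.33
position: [0.5385, -0.088, 0.2584]
orientation: [-2.254, 1.571, -0.945]
wrist_force: [1.2, 0.9, 0.2]
gripper_width: 0.0062
```

Call:
{"api": "drive_tool", "payload": {"increments": [[0.12, 0, 0, 0, 0, 0, 0], [0.16, 0, 0, 0, 0, 0, 0], [0.2, 0, 0, 0, 0, 0, 0], [0.25, 0, 0, 0, 0, 0, 0], [0.3, 0, 0, 0, 0, 0, 0], [0.35, 0, 0, 0, 0, 0, 0], [0.4, 0, 0, 0, 0, 0, 0], [0.45, 0, 0, 0, 0, 0, 0], [0.45, 0, 0, 0, 0, 0, 0]]}}

```text
time: 22.08
position: [0.5385, -0.088, 0.2584]
orientation: [2.964, 1.571, -2.011]
wrist_force: [-0.3, 0.0, -0.5]
gripper_width: 0.0386
```

```bash
python3 - <<'E'
from h import *
print(st())
I=[]
for n in ("scene","side","wrist"):
    im,d,p=cam(n);I.append(im)
cv2.imwrite("pics/m10.png",cv2.resize(np.hstack([I[0][110:260,190:340],I[1][130:280,260:410]]),(800,400),interpolation=cv2.INTER_CUBIC));cv2.imwrite("pics/w10.png",I[2])
E
```

```text
{'time': 22.0833, 'position': [0.5385, -0.088, 0.2584], 'orientation': [2.9635, 1.5707, -2.0106], 'wrist_force': [-0.2974, 0.0375, -0.458], 'gripper_width': 0.0386, 'joint_positions': [-0.2884, 0.2439, 1.5708, -0.0001, 1.3269, -1.5975]}
```

View pics/m10.png

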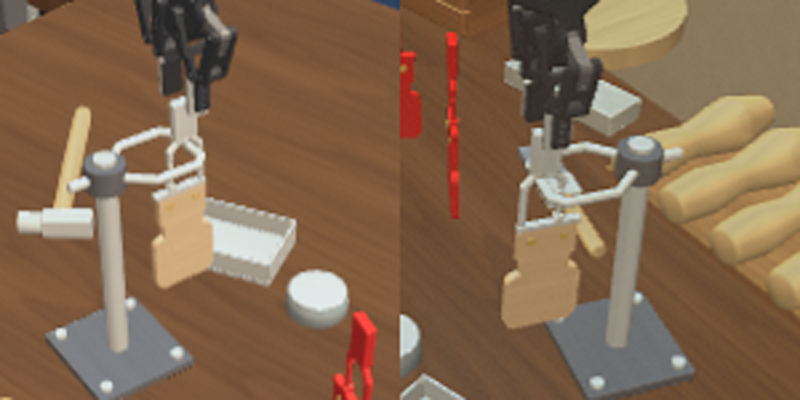

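View pics/w10.png

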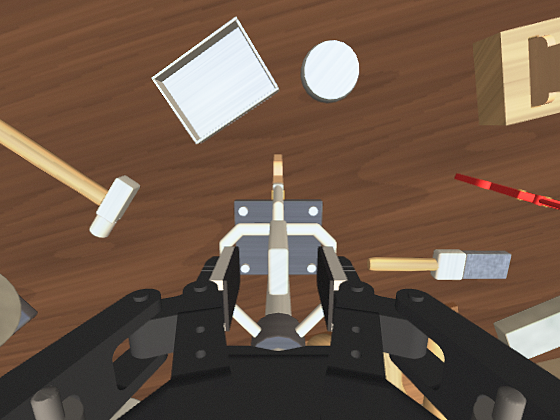

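The pattern hangs from the bar with the gripper open clear of the tab: in the wrist view the tab is at (278,245), midway between the pads. I'll back straight up, slowly.

Call:
{"api": "drive_tool", "payload": {"increments": [[0.45, -4, 0, 0, 0, 0, 0], [0.45, -8, 0, 0, 0, 0, 0], [0.45, -10, 0, 0, 0, 0, 0], [0.45, -12, 0, 0, 0, 0, 0], [0.45, -15, 0, 0, 0, 0, 0], [0.45, -15, 0, 0, 0, 0, 0], [0.45, -15, 0, 0, 0, 0, 0], [0.45, -15, 0, 0, 0, 0, 0], [0.45, -10, 0, 0, 0, 0, 0], [0.45, 0, 0, 0, 0, 0, 0]]}}

```text
time: 23.07
position: [0.5399, -0.0884, 0.3658]
orientation: [-1.613, 1.565, -0.304]
wrist_force: [0.0, -0.6, -0.4]
gripper_width: 0.0384
```

Call:
{"api": "drive_tool", "payload": {"increments": [[0.45, 0, 20, 0, 0, 0, 0], [0.45, 0, 30, 0, 0, 0, 0], [0.45, 0, 30, 0, 0, 0, 0], [0.45, 0, 20, 0, 0, 0, 0], [0.45, 0, 0, 0, 0, 0, 0], [0.45, 0, 0, 0, 0, 0, 0], [0.45, 0, 0, 0, 0, 0, 0], [0.45, 0, 0, 0, 0, 0, 0], [0.45, 0, 0, 0, 0, 0, 0], [0.45, 0, 0, 0, 0, 0, 0]]}}

```text
time: 23.9
position: [0.4425, -0.0623, 0.3621]
orientation: [1.792, 1.57, 3.101]
wrist_force: [0.2, -0.4, 0.8]
gripper_width: 0.0384
```

Call:
{"api": "drive_tool", "payload": {"increments": [[0.45, 0, 0, 0, 0, 0, 0], [0.45, 0, 0, 0, 0, 0, 0], [0.45, 0, 0, 0, 0, 0, 0], [0.45, 0, 0, 0, 0, 0, 0], [0.45, 0, 0, 0, 0, 0, 0], [0.45, 0, 0, 0, 0, 0, 0], [0.45, 0, 0, 0, 0, 0, 0], [0.45, 0, 0, 0, 0, 0, 0], [0.45, 0, 0, 0, 0, 0, 0], [0.45, 0, 0, 0, 0, 0, 0]]}}

```text
time: 24.73
position: [0.4419, -0.0621, 0.3624]
orientation: [2.711, 1.571, -2.263]
wrist_force: [0.3, -0.2, 0.3]
gripper_width: 0.0385
```

```bash
python3 - <<'E'
from h import *
print(st())
i1=[cam(n)[0] for n in ("scene","side")]
for _ in range(10): ctrl.capture("wrist")
i2=[cam(n)[0] for n in ("scene","side")]
print([int((cv2.absdiff(a,b).max(2)>25).sum()) for a,b in zip(i1,i2)])
cv2.imwrite("pics/m11.png",cv2.resize(np.hstack([i2[0][130:250,200:320],i2[1][150:270,270:390]]),(800,400),interpolation=cv2.INTER_CUBIC))
print(st()["time"])
E
```

```text
{'time': 24.7333, 'position': [0.4419, -0.0621, 0.3624], 'orientation': [2.7107, 1.5707, -2.2634], 'wrist_force': [0.3495, -0.2168, 0.3423], 'gripper_width': 0.0385, 'joint_positions': [-0.2945, 0.0189, 1.5876, -0.0001, 1.5352, -1.6035]}
[7, 16]
25.4333
```

View pics/m11.png

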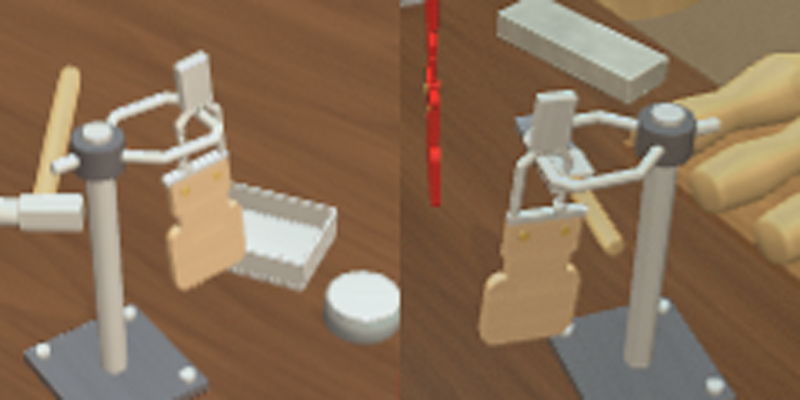

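It hangs with a small lean and may still be swinging slightly, so I'll wait and check again.

```bash
python3 - <<'E'
from h import *
prev=None
for k in range(16):
    a=ctrl.capture("scene")[0]
    for _ in range(4): b=ctrl.capture("side")[0]
    if prev: print(round(ctrl.get_state()["time"],2),[(int((cv2.absdiff(x,y).max(2)>25).sum()),int(cv2.absdiff(x,y).max())) for x,y in zip(prev,(a,b))])
    prev=(a,b)
    for _ in range(3): ctrl.capture("wrist")
E
```

```text
26.08 [(0, 12), (2, 29)]
26.48 [(0, 6), (2, 29)]
26.88 [(0, 7), (0, 13)]
27.28 [(0, 6), (2, 28)]
27.68 [(0, 6), (2, 29)]
28.08 [(0, 6), (0, 12)]
28.48 [(0, 6), (0, 10)]
28.88 [(0, 6), (0, 11)]
29.28 [(0, 7), (0, 10)]
29.68 [(0, 7), (0, 10)]
30.08 [(0, 13), (0, 11)]
30.48 [(0, 17), (0, 13)]
30.88 [(0, 8), (0, 10)]
31.28 [(0, 6), (0, 15)]
31.68 [(0, 6), (0, 13)]
```

```bash
python3 - <<'E'
from h import *
im,d,p=cam("side");cv2.imwrite("pics/fin.png",cv2.resize(im[170:225,295:350],(600,600),interpolation=cv2.INTER_CUBIC))
W=cloud(p,d)
i0=cv2.imread("pics/scene0.png");i=cam("scene")[0];m=(cv2.absdiff(i,i0).max(2)>40).astype(np.uint8)
n,l,s,c=cv2.connectedComponentsWithStats(cv2.dilate(m,np.ones((3,3))));print([(q[:5].tolist()) for q in s[1:] if q[4]>30])
E
```

```text
[[274, 0, 43, 106, 3053], [437, 0, 60, 130, 2935], [486, 0, 38, 57, 737], [528, 0, 32, 33, 610], [421, 57, 6, 9, 41], [352, 64, 42, 56, 1242], [404, 67, 36, 34, 819], [411, 109, 12, 6, 62], [392, 115, 19, 12, 158], [411, 128, 25, 16, 161], [438, 131, 14, 12, 102], [251, 144, 17, 30, 327], [536, 149, 24, 46, 687], [247, 169, 28, 49, 912], [375, 210, 26, 59, 602]]
```

View pics/fin.png

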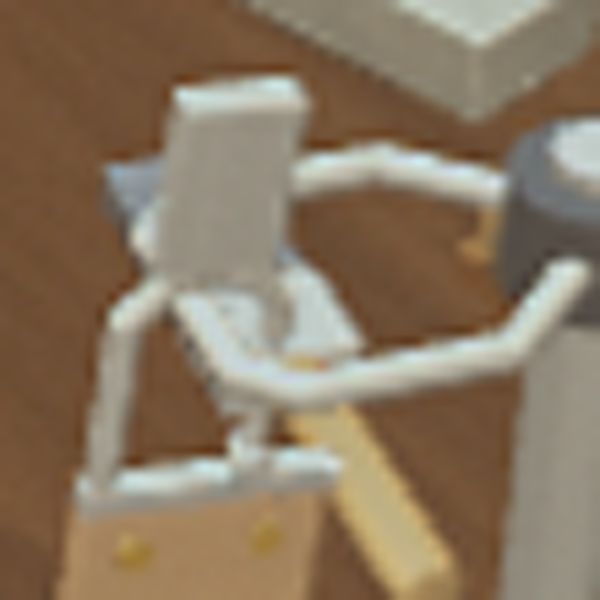

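The bar is inside the hook and the gate stands upright from the strap to the nose. Compared with the first picture, only the arm and the pattern have changed; the bystanders are where they were. I'm handing it in.

```bash
python3 -c "
from h import *
print(ctrl.job_done(), ctrl.get_state()['time'])"
```

```text
the job is handed in; nothing more can be done
the job is handed in; nothing more can be done
```

The hook pattern is hanging freely from the loop's front bar with its gate shut, and I handed the job in at about 32 s of the 69 s allowed. No verdict is reported.

- **Moves:** I lifted the pattern out of the rack by its tab and turned it to the post's direction. I then found the bar's height by touching it from below with the ledge. After that I dropped 20 mm and pushed the hook on until the gate slipped past the bar, lowered the arch onto the bar, released and backed away.
- **Bar position:** it was about 229 mm up by touch and 228 to 230 mm by the cameras, about 18 mm above nominal.
- **Forces:** the wrist sensor suggests at most about 10 N on the loop (during the ledge touch) and about 6 N while pushing on.
- **Last checks:** in the pictures the bar is inside the hook and the gate looks shut. The pattern was still for the last several seconds, leaning slightly but well under the limit. Against the first picture, only the arm and the pattern had moved.
- **Not measured:** I could only judge the gate from the camera pictures and the drop in push force, because its angle cannot be read directly.

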